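# Strip the sensor stations for washing

## Robot

A 6-joint arm with a two-finger parallel gripper is mounted at the origin on the work surface. World frame = base frame: x ahead of the robot, y to its left, z up, the work surface at z = 0. Lengths are in mm, angles in rad, forces in N, time in s.
With the tool pointing down it reaches from about 350 to 850 mm from the base axis. Payload 8.1 kg.
Tool frame: the origin (TCP) lies on the centre line of the jaws, within the pads' length; the fingertips stand 19 mm ahead of it and the grasp point (between the pads) is the TCP; x points along the fingers, z is the direction in which the jaws open and shut, and the axes are right-handed (so a half turn about x gives the same grasp; the last joint's range is limited). The gripper opens to 85 mm and grips with 20 to 120 N. Pads are 22 mm wide; open, the fingers measure 114 mm over their backs; the gripper's body (76 mm by 85 mm) begins 54 mm behind the grasp point. The pads swing forward as they close: fully open they stand 13 mm farther back than shut.
Start: joints at [-1.203, 0.13, 1.488, -0, 1.523, -0.085], TCP at [262.511, -539.531, 250.292] pointing down, gripper open.
Joint ranges: [-2.96, 2.96], [-0.89, 2.26], [0.02, 2.5], [-1.34, 4.48], [0, 2.73], [-2.66, 2.66]. Speed limits (rad/s): [2.39, 2.39, 2.79, 3.14, 3.14, 3.14].

## Interface

Orientations are given as a unit quaternion [x, y, z, w].
In Python, from bench import robot, eyes, order gives the robot as it stands.
- The arm moves only by the tool send_rows, never from a script. Its argument "series" is a list of rows, each a list of 3 entries, a list of its own where there are three numbers: the closure, from 0 (fully open) to 1 (shut), then the shift along the tool's x, y, z as a fraction of full scale, then the turn, a rotation vector about the tool's x, y, z as a fraction of full scale. In form: [[gripper, [x, y, z], [rx, ry, rz]], ...]. A call has 1 to 12 rows; each row is the pose to reach, as a shift and turn from the pose measured when the call began, along the tool's axes at that moment; what a row does not reach only later rows make up. Full scale, the value 1, is 250 mm for a shift and 45 degrees for a turn. A row lasts 1/10 s, in which the tool goes at most 50 mm and 8.59 degrees, less where a joint would pass 70% of its speed; a pose out of reach is approached as far as the arm can. A call with a number of a shift or a turn outside -1 to 1 is refused whole. A call with a gripper value outside its range is refused whole. The fingers move at their own pace and stop on an object; the grip force is fixed at half the most. Time passes only in rows, so rows that repeat a pose let the fingers close. It gives the time, the measured TCP pose, the force and the opening at its end, in the units of the state.
- robot.read_state(): the state, without advancing time (a new reading comes with each control period).
- eyes.capture(name): name is "scene" or "side" or "wrist"; returns (picture, depth): 384x512x3 uint8, red, green, blue; 384x512 float32, mm along the optical axis (not along the pixel's ray), 0 where there is no reading.
- eyes.camera_params(name): a dict with "fx", "fy", "cx", "cy" (pixels), "R" (3x3) and "t" (3): a world point X has camera coordinates R X + t. Camera axes: x right, y down, z forward; pixel columns grow to the right and rows downward; lengths in mm; the calibration is good to about 2 mm. A picture is of the moment at which its call begins: read the wrist's pose just before it. camera_params takes no time and is no camera call; for the wrist camera it gives the pose at the moment of the call.
- order.finish_job(): hands the job in, once; it reports no verdict.
The state is a dict: "time_s": time; "q": joint angles; "qvel": joint speeds; "tau": joint torques, N m; "tool_pos": TCP position; "ee_rot": TCP orientation; "ft_force": force on the tool from outside, world axes, zero at the start; "ft_torque": the same for the moment, N m; "width": finger opening in mm.
Only numpy, scipy, OpenCV 4.12 (cv2) and the standard library are available. Lean on these libraries where they do the work, as an engineer would, in place of code of your own. Each camera call takes 0.05 s, during which the arm holds its last target.

## Task

The session is over: first put the recorder in standby by pressing its red button fully down, then strip the stations for washing. Lift every clear enclosure over to the green drain mat and stand it there upright; draw every sensor slide forward in its channel, pressing on top, until it stands out far enough to be taken by its edges (do not lift it straight out of the channel), and lay the slides flat, film side up, side by side in the grey tray. Leave the other things on the bench where they are.

Things in the scene. Friction and masses are not known exactly. Their poses are not given: they have to be found in the camera images.
- standby (a joint): travel of the standby button: 0 = up, 0.006 m = fully pressed; a spring button that needs about 5 N to go fully down and comes back by itself
- standby_top (a point): centre of the top face of the red round standby button (26 mm across, in a black collar) on top of the recorder, pressed straight down. The recorder is a beige box 320 mm wide with a green band, top 70 mm above the bench, behind the stations; the button stands 28 mm in from its front edge and 22 mm above its top
- station0: fixed white sensor station, 130 mm (x) x 120 mm (y); origin under its centre on the bench; x along its channel, front (-x) end toward the arm. The channel is 59 mm wide, open at the top and front end, floor at z = 36 mm; the deck rails beside it have their top at z = 46 mm. Behind its back end stands a black connector block, 18 mm deep, 90 mm wide, top at 52 mm
- station1: the same kind of station as station0
- station2: the same kind of station as station0
- slide0: sensor slide, may be absent: loose flat dark-blue cartridge 130 mm (x) x 56 mm (y) x 8 mm, 140 g, gold film under a hard cover; may be pressed anywhere; ribbed thumb area just ahead of its middle (front = -x); origin at the centre of its underside, z up. Starts home in its station's channel, 1.5 mm clear each side, top 2 mm below the rails, so its edges cannot be gripped; no catch: it slides along x or lifts out; friction there about 0.25
- slide1: the same kind of slide as slide0, in its own station; may be absent
- slide2: the same kind of slide as slide0, in its own station; may be absent
- tube0: clear enclosure, may be absent: open clear plastic tube, 90 mm outside diameter, 110 mm tall, wall 5 mm, 300 g, on a white foot ring 100 mm outside, 12 mm high; its top 18 mm is a blue collar, 94 mm outside and 74 mm inside diameter (10 mm thick), to be pinched from above with one finger inside. Origin at the centre of its foot, z up. Starts upright on the rails of the station of its number
- tube1: the same kind of enclosure as tube0, on its own station; may be absent
- tube2: the same kind of enclosure as tube0, on its own station; may be absent
- mat: fixed green ribbed drain mat, 240 mm (x) x 250 mm (y) x 4 mm thick, at one side of the stations (left or right); origin at the centre of its underside, on the bench
- tray: fixed grey open tray with a white liner, 265 mm (x) x 175 mm (y) outside, 20 mm high, walls and floor 5 mm thick (inside 255 x 165 mm), at the other side of the stations; origin at the centre of its underside, on the bench
- spray: bystander: standing bottle with red cap, 66 mm diameter, 170 mm tall; origin under its centre
- jar: bystander: small standing jar, 54 mm diameter, 65 mm tall; origin under its centre
- beaker: bystander: glass beaker, 66 mm diameter, 85 mm tall; origin under its centre
- timer: bystander: yellow bench timer 45 x 65 x 24 mm; origin under its centre
- marker: bystander: blue marker pen lying on the bench, 130 mm long along its x, 16 mm thick; origin under its middle
- tape: bystander: roll of white tape lying flat, 56 mm diameter, 19 mm high; origin under its centre
There are look-alikes about, which are no part of the job. Leave any purple or turquoise look-alike of the slide0 alone.

How it is judged:
By the outcome, as a careful person would: the job done as asked, in the order asked, and still so for the second after the job is handed in, with the robot touching nothing.
Of tube0, tube1, tube2 only 2 to 3 are there at a start; the rules pass over those that are not, and their reading is None.
Of slide0, slide1, slide2 only 2 to 3 are there at a start; the rules pass over those that are not, and their reading is None.
At some moment in a run one of tube0, tube1, tube2 may be knocked a few centimetres aside while the robot is not near it.
It also fails if it takes over 210 s, if anything falls off the work surface, if the arm or the gripper's body presses on something with over 40 N, if the wrist force passes 120 N, or if a joint passes its speed limit or range.

## Working session

There is one attempt and no reset: what is moved stays moved. The work goes in short steps, Python scripts to look and compute and a tool call to move; the robot and the scene stay as the last step left them, time stands still between calls to the robot, and variables do not carry over. Pictures are saved under pics/ and viewed, and the job is handed in when it is done.

Besides the shell and the picture viewer there is one more tool, called after "Request:" as a command line: name --argument value ..., lists and objects as JSON in quotes. send_rows: Moves the arm, as the interface text tells. Shift numbers are shares of 250 mm and turn numbers shares of 45 degrees, none past 1 either way. Its arguments: {"type":"object","properties":{"series":{"type":"array","items":{"type":"array"}}},"required":["series"]}

```bash
ls; mkdir -p pics; cat > h.py <<'E'
import numpy as np, cv2, sys
from bench import robot, eyes, order
def cap(n,fn=None):
    p=eyes.camera_params(n); im,d=eyes.capture(n)
    if fn: cv2.imwrite('pics/'+fn,cv2.cvtColor(im,cv2.COLOR_RGB2BGR))
    return im,d,p
def cloud(d,p):
    v,u=np.mgrid[0:d.shape[0],0:d.shape[1]]
    X=np.stack([(u-p['cx'])/p['fx']*d,(v-p['cy'])/p['fy']*d,d],-1)
    W=(X-np.array(p['t']))@np.array(p['R'])
    W[d<=0]=np.nan
    return W
E
python3 - <<'E'
from h import *
s=robot.read_state(); print(s)
for n in('scene','side','wrist'):
    im,d,p=cap(n,n+'0.png'); np.savez('/tmp/'+n,im=im,d=d,W=cloud(d,p))
    print(n,p)
E
```

```text
pics
{'time_s': 0.0, 'q': array([-1.20337227e+00,  1.31155465e-01,  1.48926120e+00, -5.36540393e-06,
        1.52299901e+00, -8.53739265e-02]), 'qvel': array([-0.0012046 , -0.00029158,  0.00104873, -0.00034051, -0.00056039,
       -0.00128808]), 'tau': array([-1.59500109e-03, -5.69401324e+01, -5.00549841e+01, -8.04320061e-04,
        1.50628248e-02, -8.25022721e-05]), 'tool_pos': array([ 262.34006168, -539.04628949,  249.25773114]), 'ee_rot': array([ 0.375391  ,  0.59999168, -0.37461969,  0.59895882]), 'ft_force': array([ 0.33571928, -0.98234946,  0.07663536]), 'ft_torque': array([0.0238826 , 0.03987713, 0.0019391 ]), 'width': 85.39246541541225}
scene {'fx': 477.64796890542584, 'fy': 477.64796890542584, 'cx': 250.85833781624112, 'cy': 191.33297053177236, 'R': array([[ 0.87374831,  0.48630122, -0.00866136],
       [ 0.3982617 , -0.72556114, -0.56120285],
       [-0.27919798,  0.48690055, -0.82763297]]), 't': array([-519.99236374,  -95.63474169, 1909.99772126])}
side {'fx': 355.23832698124016, 'fy': 355.23832698124016, 'cx': 259.44206742328356, 'cy': 192.7018551413832, 'R': array([[ 0.98010138, -0.19727674, -0.021981  ],
       [-0.13841162, -0.59984364, -0.78805446],
       [ 0.14227965,  0.77541569, -0.61521297]]), 't': array([-483.95666882,  228.82839266,  905.03824126])}
wrist {'fx': 309.7134579516625, 'fy': 309.7134579516625, 'cx': 253.6123129999925, 'cy': 193.24397010415237, 'R': array([[ 0.43747778, -0.89922628, -0.00230066],
       [-0.84984178, -0.41428551,  0.32578592],
       [-0.29390839, -0.14056891, -0.94544077]]), 't': array([-597.34772164,  -41.49308023,  381.73266166])}
```

View pics/scene0.png

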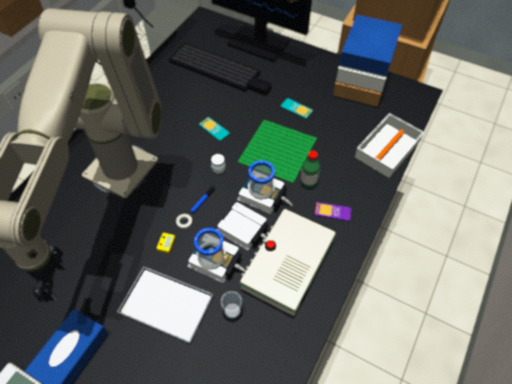

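View pics/side0.png

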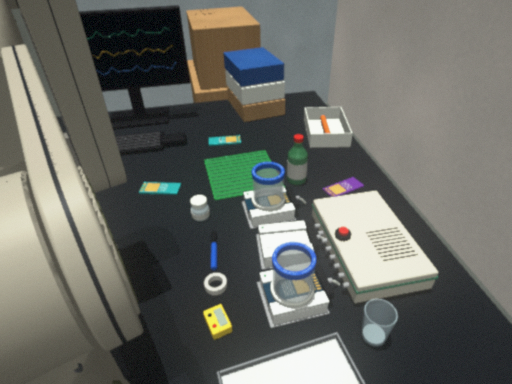

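View pics/wrist0.png

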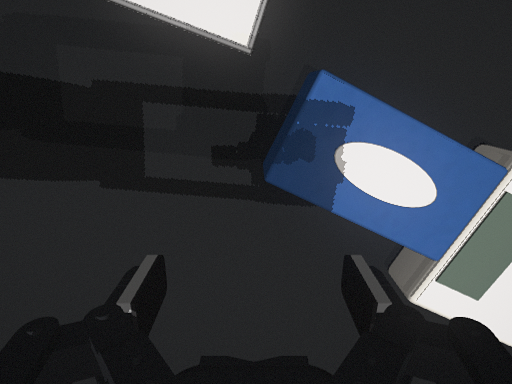

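The scene camera shows three stations near px (212,258), (243,225) and (262,188). Blue-collared tubes stand on the first and third, and the middle one looks white and empty. The red button is at (270,245), the mat at (278,150) and the tray at (165,303). There are also turquoise look-alikes at (213,128) and (297,107), and a purple one at (333,211). Next I'll enlarge this area and measure.

```bash
python3 - <<'E'
from h import *
a=np.load('/tmp/scene.npz'); im,W=a['im'],a['W']
b=np.load('/tmp/side.npz'); im2,W2=b['im'],b['W']
c1=cv2.resize(im[150:290,160:300],(560,560),interpolation=cv2.INTER_CUBIC)
cv2.imwrite('pics/crop1.png',c1[:,:,::-1])
c2=cv2.resize(im2[150:330,200:340],(560,720),interpolation=cv2.INTER_CUBIC)[:600]
cv2.imwrite('pics/crop2.png',c2[:,:,::-1])
hsv=cv2.cvtColor(im,cv2.COLOR_RGB2HSV);hsv2=cv2.cvtColor(im2,cv2.COLOR_RGB2HSV)
for nm,h,w in(('scene',hsv,W),('side',hsv2,W2)):
  for col,lo,hi in(('blue',(105,150,90),(125,255,255)),('red',(0,180,100),(6,255,255)),('green',(50,120,60),(75,255,255)),('yellow',(24,150,120),(32,255,255))):
    m=cv2.inRange(h,np.array(lo),np.array(hi))
    n,l,st,ce=cv2.connectedComponentsWithStats(m)
    for i in range(1,n):
        if st[i,4]>15:
            P=w[l==i];P=P[~np.isnan(P[:,0])]
            if len(P): print(nm,col,st[i],ce[i].round(),'med',np.median(P,0).round(),'lo',np.percentile(P,3,axis=0).round(),'hi',np.percentile(P,97,axis=0).round())
E
```

```text
scene blue [ 342   15   60   49 1936] [372.  39.] med [659. 927. 228.] lo [562. 810. 221.] hi [ 754. 1058.  235.]
scene blue [248 161  26  23 243] [260. 172.] med [552. 150. 154.] lo [511. 107. 138.] hi [597. 195. 162.]
scene blue [190 194  18  19 116] [199. 203.] med [370.   4.  12.] lo [352. -39.  -4.] hi [378.  46.  20.]
scene blue [193 227  31  28 336] [207. 241.] med [ 525. -171.  154.] lo [ 436. -220.   -2.] hi [580. -71. 162.]
scene blue [  25  311   78   73 1934] [ 62. 353.] med [ 331. -686.   70.] lo [ 262. -763.   63.] hi [ 377. -564.   76.]
scene red [309 150   9   9  60] [313. 154.] med [683. 301. 167.] lo [645. 284.  -5.] hi [698. 447. 174.]
scene red [266 241   9   7  48] [270. 244.] med [704. -60.  91.] lo [691. -70.  83.] hi [715. -48.  96.]
scene green [ 238  119   82   64 2902] [281. 150.] med [524. 379.   4.] lo [391. 265.  -4.] hi [695. 504. 119.]
scene yellow [322 206   8   7  42] [325. 209.] med [797. 207.   8.] lo [783. 190.   3.] hi [812. 218.  16.]
scene yellow [156 232  19  20 183] [165. 242.] med [ 353. -202.   23.] lo [ 323. -231.   -2.] hi [ 384. -156.   30.]
side blue [225  48  58  23 830] [252.  59.] med [651. 909. 229.] lo [558. 808. 224.] hi [ 748. 1041.  231.]
side blue [252 162  33  22 351] [268. 172.] med [552. 149. 153.] lo [509. 110. 142.] hi [593. 196. 158.]
side blue [210 242   7  28 166] [213. 255.] med [369.  -1.  14.] lo [359. -40.   5.] hi [378.  46.  18.]
side blue [273 244  43  32 288] [295. 261.] med [ 535. -186.  155.] lo [ 492. -219.  152.] hi [ 579. -136.  158.]
side red [294 134   9   8  47] [298. 137.] med [683. 295. 169.] lo [671. 287. 161.] hi [695. 310. 171.]
side green [ 204  150   67   50 1995] [232. 173.] med [468. 392.   4.] lo [390. 259.   1.] hi [602. 503.   7.]
side yellow [203 304  29  34 433] [216. 322.] med [ 353. -208.   23.] lo [ 332. -231.    2.] hi [ 384. -164.   26.]
```

View pics/crop1.png

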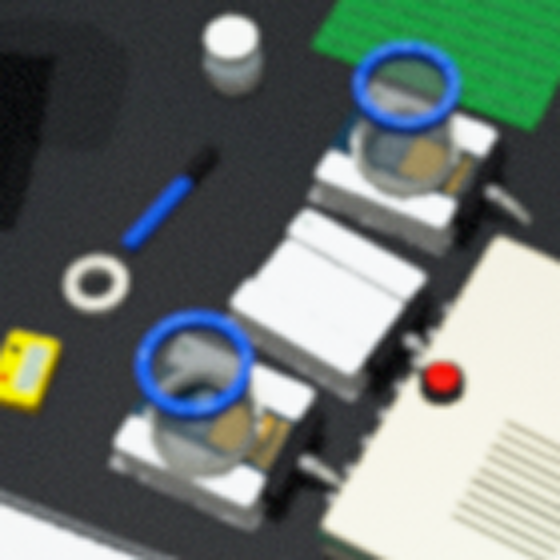

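View pics/crop2.png

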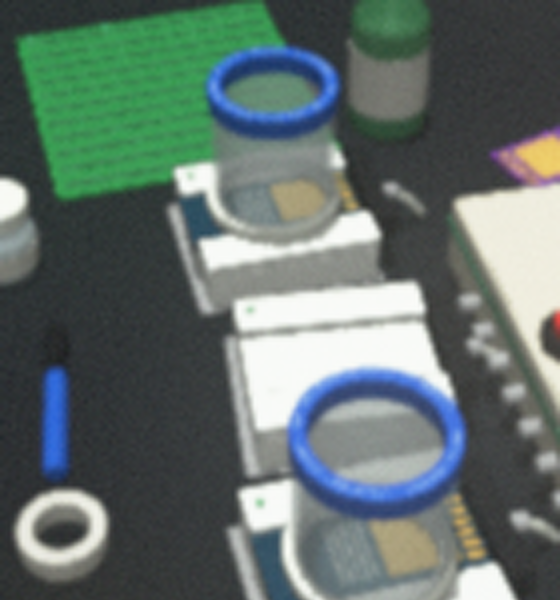

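Tube collars lie at z≈155, as expected from 46+110. The middle station is empty, with no tube and no slide. Next I'll fit the tube circles, station rectangles, tray, mat and button.

```bash
cat >> h.py <<'E'
from scipy.optimize import least_squares
def tubes(im,W,ztop=156,zt=7):
    h=cv2.cvtColor(im,cv2.COLOR_RGB2HSV)
    m=cv2.inRange(h,np.array((105,130,60)),np.array((125,255,255)))>0
    ok=m&(abs(W[...,2]-ztop)<zt)
    n,l=cv2.connectedComponents(cv2.dilate(ok.astype(np.uint8),np.ones((5,5))))
    r=[]
    for i in range(1,n):
        P=W[(l==i)&ok]
        if len(P)<25: continue
        f=least_squares(lambda c:np.hypot(P[:,0]-c[0],P[:,1]-c[1])-42,P[:,:2].mean(0),loss='soft_l1',f_scale=3)
        r.append((f.x.round(1),np.median(P[:,2]).round(1),np.sqrt(np.mean(f.fun**2)).round(1),len(P)))
    return r
E
python3 - <<'E'
from h import *
for n in('scene','side'):
    a=np.load(f'/tmp/{n}.npz'); im,W=a['im'],a['W']
    print(n,tubes(im,W))
    h=cv2.cvtColor(im,cv2.COLOR_RGB2HSV)
    white=(h[...,1]<60)&(h[...,2]>170)
    R=lambda m,t:[print(n,t,k.sum(),np.array(cv2.minAreaRect(W[...,:2][k].astype(np.float32))[0]).round(1),[round(x,1) for x in cv2.minAreaRect(W[...,:2][k].astype(np.float32))[1]],round(cv2.minAreaRect(W[...,:2][k].astype(np.float32))[2],1)) for k in comps(m)]
    def comps(m):
        nn,l=cv2.connectedComponents(m.astype(np.uint8))
        return [l==i for i in range(1,nn) if (l==i).sum()>60]
    inx=(W[...,0]>380)&(W[...,0]<700)&(W[...,1]>-300)&(W[...,1]<300)
    R(white&(abs(W[...,2]-46)<4)&inx,'white46')
    R((abs(W[...,2]-5)<5)&white,'tray?')
    R((abs(W[...,2]-4)<4)&(h[...,0]>45)&(h[...,0]<75)&(h[...,1]>100),'mat')
    R((abs(W[...,2]-70)<4)&(h[...,2]>120)&(W[...,0]>600)&(W[...,0]<900),'rec')
    m=(W[...,2]>87)&(W[...,2]<97)&(h[...,1]>150)&((h[...,0]<8)|(h[...,0]>172))&(W[...,1]<100)&(W[...,0]>600)
    P=W[m];print(n,'button',m.sum(),P.mean(0),np.ptp(P,axis=0), (P.max(0)+P.min(0))/2)
E
```

```text
scene [(array([552.9, 150.8]), np.float64(154.9), np.float64(3.4), 195), (array([ 536.6, -177.4]), np.float64(155.5), np.float64(3.3), 252)]
scene white46 149 [555.5 109.1] [131.9, 34.6] 3.2
scene white46 198 [565.4  32. ] [34.8, 130.4] 86.4
scene white46 209 [559.4 -54.5] [33.5, 131.7] 87.2
scene white46 89 [ 575.3 -123.2] [55.9, 34.8] 2.7
scene white46 63 [ 497.7 -222.5] [28.4, 56.0] 56.3
scene white46 82 [ 581.9 -209.4] [49.3, 33.6] 5.2
scene tray? 377 [857.3 628.8] [195.2, 61.0] 78.6
scene tray? 376 [938.6 613.9] [191.0, 55.2] 78.8
scene tray? 2954 [ 483.5 -382.4] [252.7, 164.8] 6.6
scene mat 1761 [505.9 382.3] [250.7, 261.7] 2.9
scene rec 3812 [774.3 -60.2] [322.4, 200.6] 90.0
scene button 40 [703.34903822 -60.62484112  91.58568493] [25.71340839 27.45536809  9.18596959] [701.86431084 -61.26373028  91.69468327]
side [(array([552.2, 152.7]), np.float64(155.3), np.float64(3.1), 281), (array([ 535.1, -176.7]), np.float64(155.5), np.float64(2.5), 476)]
side white46 254 [555.8 112.1] [130.2, 34.2] 4.6
side white46 382 [565.4  36.4] [32.6, 129.2] 85.1
side white46 100 [511.5 -48.6] [32.7, 33.7] 77.9
side white46 131 [ 487.7 -123.1] [32.7, 30.7] 85.8
side white46 200 [ 582.3 -207.4] [52.2, 31.6] 1.7
side white46 192 [ 502.9 -211.5] [50.5, 31.3] 4.6
side tray? 171 [875.7 660.6] [128.8, 53.5] 78.6
side tray? 202 [954.9 644.7] [138.2, 58.2] 79.4
side tray? 64 [494.4  -1.9] [120.3, 5.4] 85.4
side tray? 103 [ 472.4 -169.6] [6.4, 123.7] 3.5
side tray? 3558 [ 489.6 -313.4] [93.3, 268.8] 79.0
side mat 1983 [506.5 386.6] [246.4, 267.0] 3.5
side rec 6659 [774. -56.] [200.3, 322.0] 0.2
side button 46 [700.17876821 -60.41798555  91.62104817] [22.58721754 17.89677067  6.03829344] [701.99998592 -60.42372596  91.4845336 ]
```

```bash
cat >> h.py <<'E'
from scipy.spatial.transform import Rotation as Ro
def st(): return robot.read_state()
def Rdown(psi):  # psi deg: yaw of jaw (tool z) direction
    p=np.radians(psi); z=np.array([np.cos(p),np.sin(p),0]); x=np.array([0,0,-1.]); return np.stack([x,np.cross(z,x),z],1)
def curpsi(s=None):
    s=s or st(); R=Ro.from_quat(s['ee_rot']).as_matrix(); return np.degrees(np.arctan2(R[1,2],R[0,2])),R
def plan(*tg):
    s=st(); psi,R=curpsi(s)
    print('t %.2f pos %s psi %.1f w %.1f F %s q %s'%(s['time_s'],s['tool_pos'].round(1),psi,s['width'],s['ft_force'].round(1),s['q'].round(2)))
    for t in tg:
        p=np.array(t[:3],float); Rt=Rdown(t[3] if len(t)>3 else psi)
        d=R.T@(p-s['tool_pos']); rv=Ro.from_matrix(R.T@Rt).as_rotvec(degrees=True)
        print(t,'shift',(d/250).round(3).tolist(),'turn',(rv/45).round(3).tolist(),'rows>=%.1f'%max(np.linalg.norm(d)/50,np.linalg.norm(rv)/8.59))
E
python3 - <<'E'
from h import *
plan((482,-300,200),(702,-60.5,200),(482,-300,200,90))
print(curpsi()[1].round(3))
a=np.load('/tmp/side.npz');W=a['W']
for n in('scene','side'):
    W=np.load(f'/tmp/{n}.npz')['W']
    m=(W[...,0]>560)&(W[...,0]<760)&(W[...,1]<-240)&(W[...,1]>-420)&(W[...,2]>60)&(W[...,2]<95)
    P=W[m];print(m.sum(),P.min(0),P.max(0))
E
```

```text
t 0.15 pos [ 262.4 -539.1  249.5] psi -64.1 w 85.7 F [-0.1 -0.7 -0.3] q [-1.2   0.13  1.49  0.    1.52 -0.09]
(482, -300, 200) shift [0.199, 1.208, -0.476] turn [-0.0, -0.002, -0.0] rows>=6.6
(702, -60.5, 200) shift [0.2, 2.419, -0.952] turn [-0.0, -0.002, -0.0] rows>=13.0
(482, -300, 200, 90) shift [0.199, 1.208, -0.476] turn [-3.423, -0.0, -0.003] rows>=17.9
[[-0.     0.899  0.438]
 [ 0.001  0.438 -0.899]
 [-1.     0.    -0.001]]
163 [ 655.48999022 -328.34648044   60.2559751 ] [ 719.25345283 -262.58072257   91.17130136]
580 [ 655.45827614 -325.34028483   60.14328433] [ 721.65532102 -260.91387005   87.88392433]
```

Request:
send_rows --series '[[1,[0.1,1,-0.4],[0,0,0]],[1,[0.1,1,-0.4],[0,0,0]],[1,[0.1,1,-0.4],[0,0,0]],[1,[0.1,1,-0.4],[0,0,0]],[1,[0.1,1,-0.4],[0,0,0]],[1,[0.1,1,-0.4],[0,0,0]],[1,[0.1,1,-0.4],[0,0,0]]]'

```text
time_s: 0.85
tool_pos: [445.0, -337.0, 223.9]
ee_rot: [0.374, 0.601, -0.373, 0.599]
ft_force: [-1.0, -0.2, -0.6]
width: 0.2
```

Request:
send_rows --series '[[1,[0.1,1,-0.4],[0,0,0]],[1,[0.1,1,-0.4],[0,0,0]],[1,[0.1,1,-0.4],[0,0,0]],[1,[0.1,1,-0.4],[0,0,0]],[1,[0.1,1,-0.4],[0,0,0]],[1,[0.1,1,-0.4],[0,0,0]],[1,[0.1,1,-0.4],[0,0,0]]]'

```text
time_s: 1.55
tool_pos: [626.2, -135.0, 198.2]
ee_rot: [0.374, 0.602, -0.372, 0.6]
ft_force: [-0.7, -0.7, -0.2]
width: 0.4
```

```bash
python3 - <<'E'
from h import *
im,d,p=cap('wrist','w1.png')
plan((702,-60.5,150),(702,-60.5,115))
W=cloud(d,p);h=cv2.cvtColor(im,cv2.COLOR_RGB2HSV)
m=(W[...,2]>87)&(W[...,2]<97)&(h[...,1]>150)&((h[...,0]<8)|(h[...,0]>172))
P=W[m];print('button',m.sum(),P.mean(0),(P.max(0)+P.min(0))/2)
E
```

```text
t 1.60 pos [ 625.3 -136.7  198.5] psi -63.7 w 0.1 F [-0.9 -0.8  0.5] q [-0.3   0.27  1.43  0.    1.45  0.82]
(702, -60.5, 150) shift [0.194, 0.41, -0.137] turn [0.0, -0.004, 0.001] rows>=2.4
(702, -60.5, 115) shift [0.334, 0.41, -0.136] turn [0.0, -0.004, 0.001] rows>=2.7
button 1109 [703.55519497 -55.69276231  91.95589444] [703.42701562 -55.57756429  90.7275903 ]
```

View pics/w1.png

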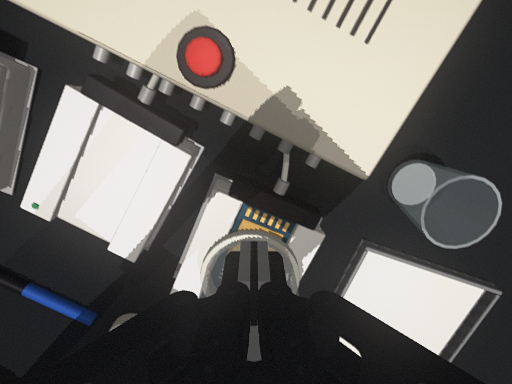

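The red button is at px (205,56), in its black collar on the recorder. The wrist view puts it at y −56 and the fixed cameras at −60, so I'll take (702.5,−58).

Request:
send_rows --series '[[1,[0.19,0.41,-0.14],[0,0,0]],[1,[0.19,0.41,-0.14],[0,0,0]],[1,[0.19,0.41,-0.14],[0,0,0]],[1,[0.28,0.41,-0.14],[0,0,0]],[1,[0.31,0.41,-0.14],[0,0,0]],[1,[0.31,0.41,-0.14],[0,0,0]],[1,[0.31,0.41,-0.14],[0,0,0]]]'

```text
time_s: 2.3
tool_pos: [701.3, -61.3, 121.9]
ee_rot: [0.374, 0.601, -0.373, 0.599]
ft_force: [-0.4, -0.5, 1.0]
width: -0.4
```

```bash
python3 - <<'E'
from h import *
im,d,p=cap('wrist','w2.png')
plan((702,-58.5,112),(702,-58.5,105))
W=cloud(d,p);h=cv2.cvtColor(im,cv2.COLOR_RGB2HSV)
m=(W[...,2]>84)&(W[...,2]<97)&(h[...,1]>150)&((h[...,0]<8)|(h[...,0]>172))
P=W[m];print('button',m.sum(),P.mean(0),(P.max(0)+P.min(0))/2)
E
```

```text
t 2.35 pos [701.7 -61.2 122.6] psi -63.8 w -0.2 F [ 0.5 -1.   0.2] q [-0.16  0.49  1.29  0.    1.36  0.95]
(702, -58.5, 112) shift [0.042, 0.006, -0.009] turn [-0.0, -0.003, -0.0] rows>=0.2
(702, -58.5, 105) shift [0.07, 0.006, -0.009] turn [-0.0, -0.003, -0.0] rows>=0.4
button 1169 [708.12306457 -52.08744188  91.1190655 ] [705.31341844 -54.53418701  88.99182451]
```

View pics/w2.png

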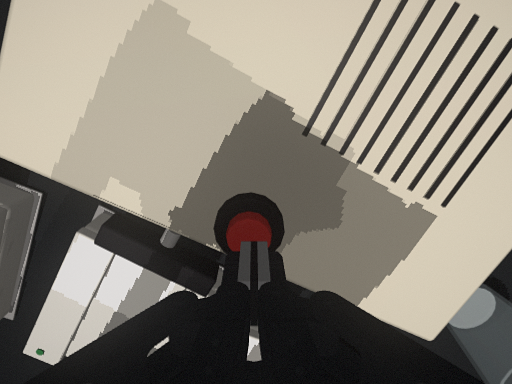

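```bash
cat >> h.py <<'E'
def ray(p,u,v,z):
    R=np.array(p['R']);t=np.array(p['t']); o=-R.T@t; d=R.T@np.array([(u-p['cx'])/p['fx'],(v-p['cy'])/p['fy'],1.])
    return o+d*(z-o[2])/d[2]
def proj(p,X):
    c=np.array(p['R'])@np.array(X)+np.array(p['t']); return (p['fx']*c[0]/c[2]+p['cx'],p['fy']*c[1]/c[2]+p['cy'])
E
python3 - <<'E'
from h import *
p=eyes.camera_params('wrist'); s=st()
print('collar',ray(p,249.5,229,85), ray(p,249.5,229,75))
R=curpsi(s)[1]
print('tip expected px',proj(p,s['tool_pos']+19*R[:,0]),'tcp px',proj(p,s['tool_pos']))
print('recorder front edge?')
E
```

```text
collar [706.97031996 -54.0584027   85.        ] [702.5965317  -56.01413374  75.        ]
tip expected px (np.float64(256.6779435689143), np.float64(257.9046922093548)) tcp px (np.float64(257.0347740088225), np.float64(279.1843737309674))
recorder front edge?
```

Request:
send_rows --series '[[1,[0.02,0.012,-0.006],[0,0,0]],[1,[0.04,0.012,-0.006],[0,0,0]],[1,[0.05,0.012,-0.006],[0,0,0]],[1,[0.05,0.012,-0.006],[0,0,0]]]'

```text
time_s: 2.75
tool_pos: [703.8, -58.5, 109.9]
ee_rot: [0.374, 0.601, -0.373, 0.6]
ft_force: [-0.2, -1.6, 2.3]
width: -0.3
```

Request:
send_rows --series '[[1,[0.01,0,0],[0,0,0]],[1,[0.018,0,0],[0,0,0]],[1,[0.018,0,0],[0,0,0]],[1,[0.018,0,0],[0,0,0]]]'

```text
time_s: 3.15
tool_pos: [704.0, -58.5, 105.8]
ee_rot: [0.374, 0.601, -0.373, 0.6]
ft_force: [-1.1, 0.6, 4.0]
width: 0.0
```

Request:
send_rows --series '[[1,[0.006,0,0],[0,0,0]],[1,[0.012,0,0],[0,0,0]],[1,[0.012,0,0],[0,0,0]],[1,[0.012,0,0],[0,0,0]],[1,[0.012,0,0],[0,0,0]]]'

```text
time_s: 3.65
tool_pos: [704.1, -58.5, 104.9]
ee_rot: [0.374, 0.601, -0.373, 0.6]
ft_force: [-8.0, 0.5, 16.1]
width: -0.3
```

The button bottomed out: contact came at tip z≈91.5, and the force rose to 16 N at about 5.6 mm of travel. Next I'll lift and go above the left tube.

```bash
python3 - <<'E'
from h import *
plan((704,-58.5,215),(510.5,40,230,-30),(510.5,151.5,230,0))
E
```

```text
t 3.65 pos [704.1 -58.5 104.9] psi -63.8 w -0.3 F [-8.   0.5 16.1] q [-0.16  0.51  1.29  0.    1.33  0.96]
(704, -58.5, 215) shift [-0.44, 0.0, -0.001] turn [-0.0, -0.002, -0.002] rows>=2.2
(510.5, 40, 230, -30) shift [-0.5, -0.52, -0.696] turn [-0.751, -0.001, -0.002] rows>=5.0
(510.5, 151.5, 230, 0) shift [-0.499, -0.323, -1.097] turn [-1.418, -0.001, -0.002] rows>=7.4
```

Request:
send_rows --series '[[1,[-0.25,0,0],[0,0,0]],[1,[-0.45,0,0],[0,0,0]],[1,[-0.48,0,0],[0,0,0]],[0,[-0.5,-0.32,-1],[-1,0,0]],[0,[-0.5,-0.32,-1],[-1,0,0]],[0,[-0.5,-0.32,-1],[-1,0,0]],[0,[-0.5,-0.32,-1],[-1,0,0]],[0,[-0.5,-0.32,-1],[-1,0,0]],[0,[-0.5,-0.32,-1],[-1,0,0]],[0,[-0.5,-0.32,-1],[-1,0,0]],[0,[-0.5,-0.32,-1],[-1,0,0]],[0,[-0.5,-0.32,-1],[-1,0,0]]]'

```text
time_s: 4.85
tool_pos: [522.7, 129.2, 230.0]
ee_rot: [0.117, 0.697, -0.116, 0.698]
ft_force: [-0.0, 0.8, -0.4]
width: 85.5
```

```bash
python3 - <<'E'
from h import *
for n in('scene','side','wrist'):
    im,d,p=cap(n,n+'3.png'); print(n,tubes(im,cloud(d,p)))
plan((510.5,151.5,230,0),(510.5,151.5,147,0))
E
```

```text
scene [(array([553.6, 150.2]), np.float64(155.1), np.float64(3.1), 146), (array([ 536.6, -177.2]), np.float64(155.3), np.float64(3.5), 249)]
side [(array([552.1, 151.8]), np.float64(154.9), np.float64(2.5), 232), (array([ 535.1, -176.9]), np.float64(155.6), np.float64(2.5), 473)]
wrist [(array([554. , 159.1]), np.float64(155.9), np.float64(3.3), 4771)]
t 5.00 pos [522.5 129.2 229.9] psi -18.9 w 85.1 F [-1.   0.6  0.2] q [ 0.15 -0.03  1.69  0.    1.48  0.48]
(510.5, 151.5, 230, 0) shift [-0.0, 0.069, -0.074] turn [-0.42, -0.0, -0.002] rows>=2.2
(510.5, 151.5, 147, 0) shift [0.332, 0.068, -0.074] turn [-0.42, -0.0, -0.002] rows>=2.2
```

View pics/wrist3.png

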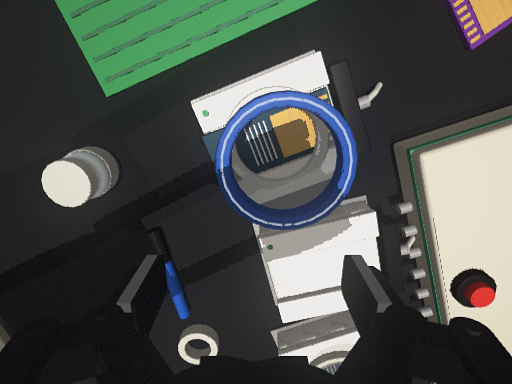

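```bash
python3 - <<'E'
from h import *
p=eyes.camera_params('wrist'); print(ray(p,286,160,156))
im=cv2.imread('pics/wrist3.png');h=cv2.cvtColor(im,cv2.COLOR_BGR2HSV)
m=cv2.inRange(h,np.array((105,130,60)),np.array((125,255,255)));m[:85]=0;m[235:]=0;m[:,:210]=0;m[:,362:]=0
c=max(cv2.findContours(m,cv2.RETR_EXTERNAL,cv2.CHAIN_APPROX_NONE)[0],key=len)
e=cv2.fitEllipse(c);print(e,ray(p,*e[0],156),ray(p,*e[0],150))
ps=eyes.camera_params('side')
for X in((555,151,156),(554,159,156)): print('scene/side px',proj(ps,X))
P=np.array([ray(p,*q[0],156)[:2] for q in c]); f=least_squares(lambda k:np.hypot(P[:,0]-k[0],P[:,1]-k[1])-k[2],[550,150,47],loss='soft_l1');print(f.x)
E
```

```text
[555.23003671 161.20374169 156.        ]
((285.6463317871094, 159.62503051757812), (135.8759002685547, 142.54737854003906), 65.15926361083984) [555.08503695 161.51626263 156.        ] [555.23906969 160.03268805 150.        ]
scene/side px (np.float64(268.90753678221137), np.float64(170.9649026234034))
scene/side px (np.float64(267.95203607762335), np.float64(169.45796688699377))
[553.98396411 158.35779773  45.87472375]
```

Request:
send_rows --series '[[0,[0,0.08,-0.07],[-0.2,0,0]],[0,[0,0.08,-0.07],[-0.42,0,0]],[0,[0,0.08,-0.07],[-0.42,0,0]],[0,[0.1,0.08,-0.07],[-0.42,0,0]],[0,[0.1,0.08,-0.07],[-0.42,0,0]],[0,[0.1,0.08,-0.07],[-0.42,0,0]]]'

```text
time_s: 5.6
tool_pos: [512.2, 153.2, 204.5]
ee_rot: [0.002, 0.708, -0.001, 0.706]
ft_force: [-0.5, 0.3, 0.1]
width: 85.5
```

```bash
python3 - <<'E'
from h import *
im,d,p=cap('wrist','wrist4.png'); print(tubes(im,cloud(d,p)))
im,d,p=cap('side','side4.png')
cv2.imwrite('pics/side4c.png',cv2.resize(im[100:260,180:340],(640,640),interpolation=cv2.INTER_CUBIC)[:600,:,::-1])
plan((511.5,155,147,0))
s=st();p=eyes.camera_params('wrist');print(proj(p,s['tool_pos']))
E
```

```text
[(array([553. , 159.1]), np.float64(155.8), np.float64(3.2), 4895)]
t 5.70 pos [513.  153.6 205.8] psi -0.1 w 85.5 F [-0.4  0.7 -0.3] q [ 0.19 -0.02  1.73  0.    1.43  0.2 ]
(511.5, 155, 147, 0) shift [0.235, 0.005, -0.006] turn [-0.003, 0.001, -0.002] rows>=1.2
(np.float64(253.18157125051567), np.float64(280.75978235883963))
```

View pics/wrist4.png

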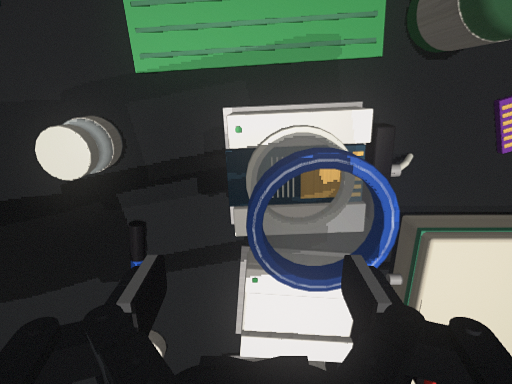

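View pics/side4c.png

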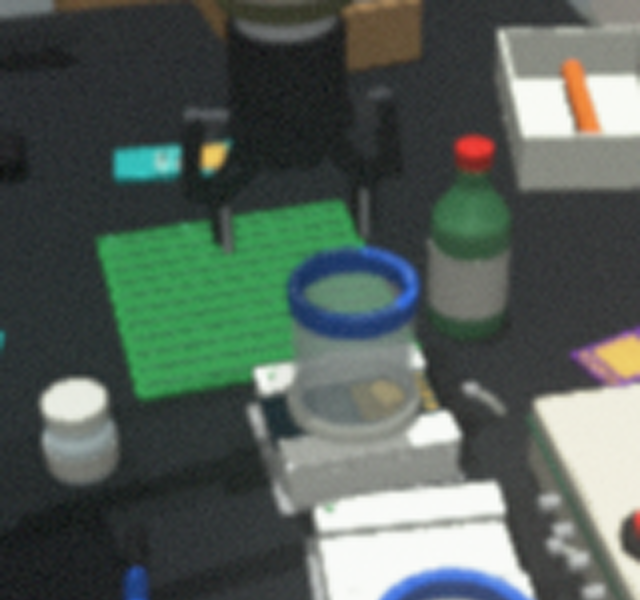

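Request:
send_rows --series '[[0,[0.12,0.005,-0.006],[0,0,0]],[0,[0.235,0.005,-0.006],[0,0,0]],[0,[0.235,0.005,-0.006],[0,0,0]],[0,[0.235,0.005,-0.006],[0,0,0]],[1,[0.235,0.005,-0.006],[0,0,0]],[1,[0.235,0.005,-0.006],[0,0,0]],[1,[0.235,0.005,-0.006],[0,0,0]],[1,[0.235,0.005,-0.006],[0,0,0]],[1,[0.235,0.005,-0.006],[0,0,0]],[1,[0.235,0.005,-0.006],[0,0,0]],[1,[0.235,0.005,-0.006],[0,0,0]],[1,[0.235,0.005,-0.006],[0,0,0]]]'

```text
time_s: 6.9
tool_pos: [511.9, 155.0, 147.6]
ee_rot: [0.001, 0.706, -0.0, 0.708]
ft_force: [0.4, -0.2, 3.5]
width: 9.6
```

```bash
python3 - <<'E'
from h import *
im,d,p=cap('side','side5.png'); print(tubes(im,cloud(d,p)))
im,d,p=cap('scene'); print(tubes(im,cloud(d,p)))
plan((511.5,155,222,0),(465,445,222,0))
E
```

```text
[(array([551.3, 152. ]), np.float64(155.2), np.float64(2.6), 184), (array([ 535.1, -176.9]), np.float64(155.3), np.float64(2.4), 461)]
[(array([552.7, 150.3]), np.float64(155.0), np.float64(3.6), 146), (array([ 536.4, -177.1]), np.float64(155.8), np.float64(3.2), 241)]
t 7.00 pos [511.9 155.  147.6] psi -0.1 w 9.9 F [1.1 0.4 4.5] q [0.2  0.03 1.79 0.   1.32 0.2 ]
(511.5, 155, 222, 0) shift [-0.298, 0.0, -0.001] turn [-0.003, 0.002, -0.002] rows>=1.5
(465, 445, 222, 0) shift [-0.296, 1.16, -0.189] turn [-0.003, 0.002, -0.002] rows>=6.1
```

Request:
send_rows --series '[[1,[-0.06,0,0],[0,0,0]],[1,[-0.14,0,0],[0,0,0]],[1,[-0.22,0,0],[0,0,0]],[1,[-0.3,0.04,0],[0,0,0]],[1,[-0.3,0.14,-0.02],[0,0,0]],[1,[-0.3,0.26,-0.05],[0,0,0]],[1,[-0.3,0.4,-0.08],[0,0,0]],[1,[-0.3,0.54,-0.11],[0,0,0]],[1,[-0.3,0.68,-0.14],[0,0,0]],[1,[-0.3,0.82,-0.16],[0,0,0]],[1,[-0.3,0.92,-0.18],[0,0,0]],[1,[-0.3,0.98,-0.19],[0,0,0]]]'

```text
time_s: 8.2
tool_pos: [463.4, 401.6, 222.6]
ee_rot: [0.001, 0.707, 0.0, 0.707]
ft_force: [0.8, -0.6, -2.9]
width: 9.4
```

```bash
python3 - <<'E'
from h import *
im,d,p=cap('side','side6.png'); print(tubes(im,cloud(d,p),232,12))
plan((465,448,222,0),(465,448,107,0))
E
```

```text
[(array([659. , 903.6]), np.float64(229.1), np.float64(55.8), 822), (array([502.4, 397.4]), np.float64(227.0), np.float64(2.1), 178)]
t 8.25 pos [463.2 402.9 222.6] psi 0.0 w 9.5 F [-2.   0.2 -2.5] q [0.63 0.18 1.48 0.   1.48 0.63]
(465, 448, 222, 0) shift [0.003, 0.18, 0.007] turn [0.0, 0.0, -0.003] rows>=0.9
(465, 448, 107, 0) shift [0.463, 0.179, 0.007] turn [0.0, 0.0, -0.003] rows>=2.5
```

View pics/side6.png

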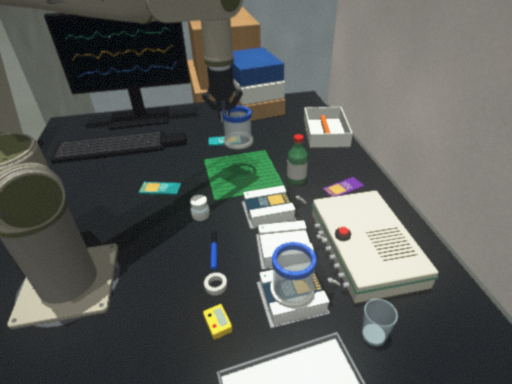

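Request:
send_rows --series '[[1,[0,0.1,0.005],[0,0,0]],[1,[0,0.19,0.01],[0,0,0]],[1,[0.12,0.19,0.01],[0,0,0]],[1,[0.24,0.19,0.01],[0,0,0]],[1,[0.34,0.19,0.01],[0,0,0]],[1,[0.4,0.19,0.01],[0,0,0]],[1,[0.43,0.19,0.01],[0,0,0]],[1,[0.45,0.19,0.01],[0,0,0]],[1,[0.46,0.19,0.01],[0,0,0]],[1,[0.467,0.19,0.01],[0,0,0]],[1,[0.467,0.19,0.01],[0,0,0]]]'

```text
time_s: 9.35
tool_pos: [466.1, 451.0, 106.8]
ee_rot: [0.001, 0.707, 0.001, 0.707]
ft_force: [-1.3, -0.3, -3.3]
width: 10.0
```

Request:
send_rows --series '[[1,[0.004,0,0],[0,0,0]],[1,[0.007,0,0],[0,0,0]],[1,[0.007,0,0],[0,0,0]]]'

```text
time_s: 9.65
tool_pos: [466.3, 451.5, 105.8]
ee_rot: [0.001, 0.706, 0.002, 0.708]
ft_force: [-0.8, 1.0, 0.1]
width: 9.6
```

Request:
send_rows --series '[[0.5,[0,0,0],[0,0,0]],[0.5,[0,0,0],[0,0,0]],[0.5,[0,0,0],[0,0,0]],[0.5,[-0.1,0,0],[0,0,0]],[0.5,[-0.25,0,0],[0,0,0]],[0.5,[-0.4,0,0],[0,0,0]],[0.5,[-0.55,0,0],[0,0,0]],[0.5,[-0.55,0,0],[0,0,0]]]'

```text
time_s: 10.45
tool_pos: [468.6, 452.9, 251.6]
ee_rot: [0.004, 0.703, 0.004, 0.711]
ft_force: [0.5, 1.6, 1.0]
width: 42.8
```

```bash
python3 - <<'E'
from h import *
for n in('scene','side'):
  im,d,p=cap(n,n+'7.png'); W=cloud(d,p); print(n,tubes(im,W),tubes(im,W,114))
plan((493.5,-175,240,0))
E
```

```text
scene [(array([ 536.2, -177.3]), np.float64(155.6), np.float64(3.3), 254)] [(array([507.6, 446. ]), np.float64(113.1), np.float64(3.9), 148)]
side [(array([659.4, 838.7]), np.float64(162.4), np.float64(26.9), 25), (array([ 535.2, -176.7]), np.float64(155.4), np.float64(2.5), 492)] [(array([506.2, 448.2]), np.float64(112.7), np.float64(2.9), 141)]
t 10.55 pos [466.8 451.4 245.2] psi 0.0 w 42.7 F [ 0.2 -0.1 -0.8] q [0.69 0.26 1.35 0.   1.52 0.69]
(493.5, -175, 240, 0) shift [0.005, -2.506, 0.106] turn [0.001, 0.006, -0.008] rows>=12.5
```

View pics/side7.png

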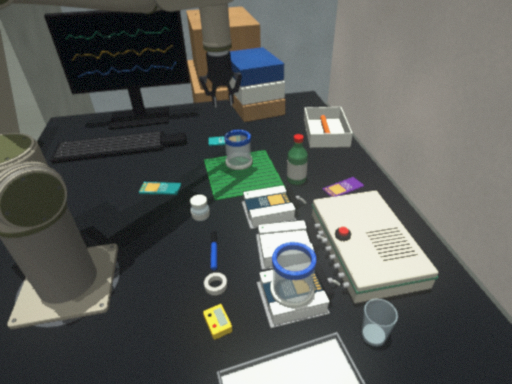

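The first tube stands on the mat at (507,447), its collar at px (238,135). On to the right tube.

Request:
send_rows --series '[[0,[0,-0.9,0.03],[0,0,0]],[0,[0,-0.9,0.03],[0,0,0]],[0,[0,-0.9,0.03],[0,0,0]],[0,[0,-0.9,0.03],[0,0,0]],[0,[0,-0.9,0.03],[0,0,0]]]'

```text
time_s: 11.05
tool_pos: [473.4, 222.8, 241.8]
ee_rot: [0.002, 0.706, 0.001, 0.708]
ft_force: [0.2, 0.4, 0.2]
width: 85.6
```

Request:
send_rows --series '[[0,[0,-0.9,0.04],[0,0,0]],[0,[0,-0.9,0.04],[0,0,0]],[0,[0,-0.9,0.04],[0,0,0]],[0,[0,-0.9,0.04],[0,0,0]],[0,[0,-0.9,0.04],[0,0,0]]]'

```text
time_s: 11.55
tool_pos: [481.9, -5.4, 239.0]
ee_rot: [0.003, 0.707, 0.0, 0.707]
ft_force: [0.9, 0.8, -0.7]
width: 85.5
```

```bash
python3 - <<'E'
from h import *
plan((493.5,-174,200,0))
E
```

```text
t 11.55 pos [481.9  -5.4 239. ] psi -0.2 w 85.5 F [ 0.9  0.8 -0.7] q [-0.12 -0.19  1.82  0.    1.51 -0.12]
(493.5, -174, 200, 0) shift [0.153, -0.675, 0.049] turn [-0.005, -0.001, -0.005] rows>=3.5
```

Request:
send_rows --series '[[0,[0,-0.67,0.045],[0,0,0]],[0,[0,-0.67,0.045],[0,0,0]],[0,[0,-0.67,0.045],[0,0,0]],[0,[0.1,-0.67,0.045],[0,0,0]],[0,[0.15,-0.67,0.045],[0,0,0]],[0,[0.15,-0.67,0.045],[0,0,0]]]'

```text
time_s: 12.15
tool_pos: [490.1, -171.9, 196.6]
ee_rot: [0.004, 0.71, 0.001, 0.704]
ft_force: [-0.4, 0.2, -0.7]
width: 85.3
```

```bash
python3 - <<'E'
from h import *
for n in('scene','side','wrist'):
  im,d,p=cap(n,n+'8.png'); W=cloud(d,p); print(n,tubes(im,W),tubes(im,W,114) if n!='wrist' else '')
plan((493.5,-174,147.5,0))
E
```

```text
scene [(array([ 536.6, -177.4]), np.float64(155.3), np.float64(3.2), 210)] [(array([506.8, 446.8]), np.float64(112.6), np.float64(4.0), 152)]
side [(array([ 537.1, -177.8]), np.float64(155.1), np.float64(1.4), 71), (array([ 534.5, -177.1]), np.float64(155.3), np.float64(2.1), 291)] [(array([505., 449.]), np.float64(112.9), np.float64(3.1), 148)]
wrist [(array([ 535.8, -170.3]), np.float64(155.8), np.float64(3.2), 4917)] 
t 12.30 pos [ 492.5 -171.6  201. ] psi -0.1 w 85.4 F [ 0.2 -0.4  0.5] q [-0.44 -0.05  1.77  0.    1.43 -0.43]
(493.5, -174, 147.5, 0) shift [0.214, -0.01, 0.004] turn [-0.003, -0.001, -0.005] rows>=1.1
```

View pics/wrist8.png

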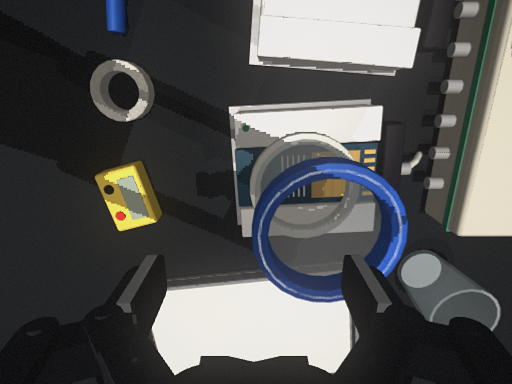

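The ring is centred near px (330,228), with the right finger over its inside. The geometry matches the first grasp.

Request:
send_rows --series '[[0,[0.11,-0.01,0.004],[0,0,0]],[0,[0.214,-0.01,0.004],[0,0,0]],[0,[0.214,-0.01,0.004],[0,0,0]],[0,[0.214,-0.01,0.004],[0,0,0]],[1,[0.214,-0.01,0.004],[0,0,0]],[1,[0.214,-0.01,0.004],[0,0,0]],[1,[0.214,-0.01,0.004],[0,0,0]],[1,[0.214,-0.01,0.004],[0,0,0]],[1,[0.214,-0.01,0.004],[0,0,0]],[1,[0.214,-0.01,0.004],[0,0,0]],[1,[0.214,-0.01,0.004],[0,0,0]],[1,[0.214,-0.01,0.004],[0,0,0]]]'

```text
time_s: 13.5
tool_pos: [493.9, -174.1, 148.0]
ee_rot: [0.002, 0.707, 0.001, 0.707]
ft_force: [0.6, 0.3, 2.7]
width: 9.8
```

Request:
send_rows --series '[[1,[-0.06,0,0],[0,0,0]],[1,[-0.14,0,0],[0,0,0]],[1,[-0.22,0,0],[0,0,0]],[1,[-0.3,0.04,0],[0,0,0]],[1,[-0.32,0.14,-0.01],[0,0,0]],[1,[-0.32,0.26,-0.02],[0,0,0]],[1,[-0.32,0.4,-0.03],[0,0,0]],[1,[-0.32,0.54,-0.03],[0,0,0]],[1,[-0.32,0.68,-0.04],[0,0,0]],[1,[-0.32,0.82,-0.04],[0,0,0]],[1,[-0.32,0.94,-0.04],[0,0,0]],[1,[-0.32,1,-0.04],[0,0,0]]]'

```text
time_s: 14.7
tool_pos: [483.5, 77.9, 229.0]
ee_rot: [0.002, 0.708, 0.001, 0.707]
ft_force: [1.1, 0.0, -2.5]
width: 10.0
```

```bash
python3 - <<'E'
from h import *
im,d,p=cap('side','side9.png'); print(tubes(im,cloud(d,p),230,12))
plan((466,323,225,0),(466,323,107,0))
E
```

```text
[(array([721.7, 876.1]), np.float64(229.0), np.float64(37.3), 261), (array([523.2,  74. ]), np.float64(231.8), np.float64(2.2), 368)]
t 14.75 pos [483.5  79.1 229. ] psi 0.0 w 10.0 F [-0.7  1.4 -2.5] q [ 0.05 -0.16  1.81  0.01  1.49  0.05]
(466, 323, 225, 0) shift [0.021, 0.975, -0.07] turn [0.0, -0.002, -0.007] rows>=4.9
(466, 323, 107, 0) shift [0.493, 0.973, -0.069] turn [0.0, -0.002, -0.007] rows>=5.5
```

View pics/side9.png

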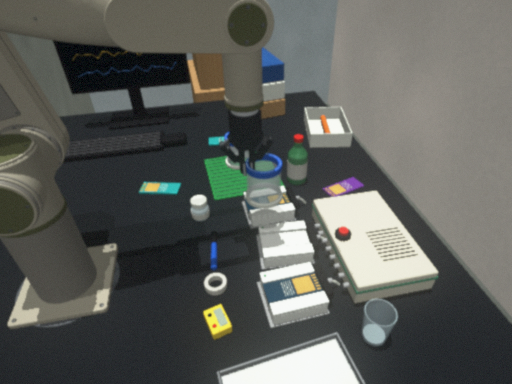

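Request:
send_rows --series '[[1,[0.01,0.1,-0.01],[0,0,0]],[1,[0.01,0.24,-0.02],[0,0,0]],[1,[0.01,0.4,-0.03],[0,0,0]],[1,[0.01,0.56,-0.04],[0,0,0]],[1,[0.01,0.72,-0.05],[0,0,0]],[1,[0.01,0.86,-0.06],[0,0,0]],[1,[0.01,0.95,-0.07],[0,0,0]],[1,[0.01,0.98,-0.07],[0,0,0]],[1,[0.01,0.98,-0.07],[0,0,0]]]'

```text
time_s: 15.65
tool_pos: [465.6, 324.3, 227.6]
ee_rot: [0.001, 0.708, 0.002, 0.706]
ft_force: [0.5, -0.7, -3.7]
width: 10.0
```

```bash
python3 - <<'E'
from h import *
for n in ('scene','side'):
  im,d,p=cap(n,n+'10.png'); W=cloud(d,p);print(n,tubes(im,W,230,12),tubes(im,W,114))
plan((466,324,107,0))
E
```

```text
scene [(array([658.9, 924.8]), np.float64(228.2), np.float64(58.9), 1985), (array([506.9, 319.2]), np.float64(233.0), np.float64(3.4), 175)] [(array([506.7, 446.8]), np.float64(112.8), np.float64(3.9), 93)]
side [(array([668.1, 898.3]), np.float64(228.9), np.float64(55.1), 766), (array([505.1, 319.6]), np.float64(229.5), np.float64(2.3), 269)] [(array([505.5, 446.4]), np.float64(114.3), np.float64(2.9), 26)]
t 15.75 pos [466.  323.1 227.6] psi -0.0 w 9.7 F [ 0.3 -0.4 -2.4] q [0.51 0.05 1.61 0.   1.48 0.51]
(466, 324, 107, 0) shift [0.483, 0.002, 0.001] turn [-0.0, -0.003, -0.005] rows>=2.4
```

Request:
send_rows --series '[[1,[0.12,0.002,0],[0,0,0]],[1,[0.24,0.002,0],[0,0,0]],[1,[0.35,0.002,0],[0,0,0]],[1,[0.42,0.002,0],[0,0,0]],[1,[0.45,0.002,0],[0,0,0]],[1,[0.47,0.002,0],[0,0,0]],[1,[0.48,0.002,0],[0,0,0]],[1,[0.487,0.002,0],[0,0,0]],[1,[0.487,0.002,0],[0,0,0]],[1,[0.487,0.002,0],[0,0,0]]]'

```text
time_s: 16.75
tool_pos: [466.1, 324.3, 106.7]
ee_rot: [0.002, 0.708, 0.002, 0.707]
ft_force: [-0.3, 0.8, -3.5]
width: 10.0
```

Request:
send_rows --series '[[1,[0.003,0,0],[0,0,0]],[1,[0.006,0,0],[0,0,0]],[1,[0.006,0,0],[0,0,0]],[0.5,[0.006,0,0],[0,0,0]],[0.5,[0.006,0,0],[0,0,0]],[0.5,[0.006,0,0],[0,0,0]],[0.5,[-0.1,0,0],[0,0,0]],[0.5,[-0.25,0,0],[0,0,0]],[0.5,[-0.4,0,0],[0,0,0]],[0.5,[-0.5,0,0],[0,0,0]],[0.5,[-0.5,0,0],[0,0,0]]]'

```text
time_s: 17.85
tool_pos: [468.6, 324.9, 237.1]
ee_rot: [0.003, 0.705, 0.003, 0.709]
ft_force: [-0.1, 0.4, -0.8]
width: 42.3
```

Request:
send_rows --series '[[1,[0,-1,0],[0,0,0]],[1,[0,-1,0],[0,0,0]],[1,[0,-1,0],[0,0,0]],[1,[0,-1,0],[0,0,0]],[1,[0,-1,0],[0,0,0]],[1,[0,-1,0],[0,0,0]]]'

```text
time_s: 18.45
tool_pos: [468.4, 69.6, 234.1]
ee_rot: [0.005, 0.705, 0.0, 0.709]
ft_force: [1.5, 1.2, 0.3]
width: -0.1
```

```bash
python3 - <<'E'
from h import *
for n in ('scene','side','wrist'):
  im,d,p=cap(n,n+'11.png'); W=cloud(d,p);np.savez('/tmp/'+n+'11',im=im,W=W);print(n,tubes(im,W,114) if n!='wrist' else '')
plan((550,152,100,0))
E
```

```text
scene [(array([513.1, 381.2]), np.float64(112.9), np.float64(40.4), 311)]
side []
wrist 
t 18.60 pos [468.3  74.8 234.2] psi -0.1 w -0.2 F [-0.5  0.2  1. ] q [ 0.04 -0.22  1.85  0.01  1.5   0.04]
(550, 152, 100, 0) shift [0.542, 0.304, 0.323] turn [-0.002, 0.007, -0.012] rows>=3.5
```

View pics/scene11.png

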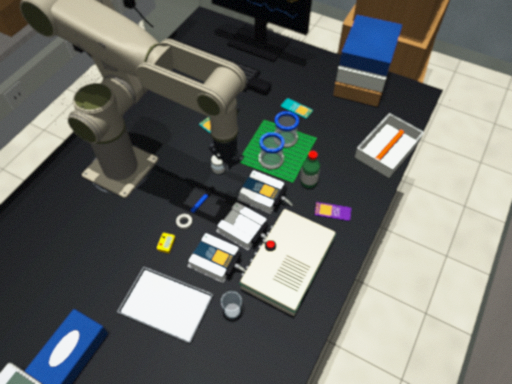

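View pics/wrist11.png

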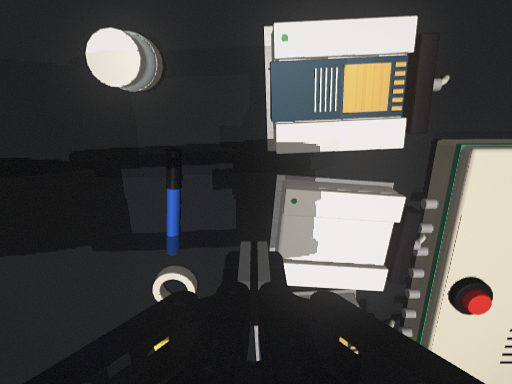

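```bash
cat >> h.py <<'E'
def rects(mask,W,minn=60):
    nn,l=cv2.connectedComponents(mask.astype(np.uint8)); out=[]
    for i in range(1,nn):
        k=l==i
        if k.sum()<minn: continue
        r=cv2.minAreaRect(W[...,:2][k].astype(np.float32)); w,hh=r[1]; a=r[2]
        if hh>w: w,hh=hh,w; a-=90
        out.append((int(k.sum()),np.round(r[0],1).tolist(),round(w,1),round(hh,1),round((a+90)%180-90,1)))
    return out
E
python3 - <<'E'
from h import *
for n in ('scene','side','wrist'):
  a=np.load(f'/tmp/{n}11.npz');im,W=a['im'],a['W'];h=cv2.cvtColor(im,cv2.COLOR_RGB2HSV)
  inx=(W[...,0]>380)&(W[...,0]<660)&(W[...,1]>-260)&(W[...,1]<230)
  white=(h[...,1]<60)&(h[...,2]>140)
  print(n,'rails');[print('  ',r) for r in rects(inx&white&(abs(W[...,2]-46)<4),W)]
  col=(h[...,1]>90)&(abs(W[...,2]-44)<5)&inx
  col=cv2.morphologyEx(col.astype(np.uint8),cv2.MORPH_CLOSE,np.ones((5,5)))>0
  print(n,'slides');[print('  ',r) for r in rects(col&~np.isnan(W[...,0])&(abs(W[...,2]-44)<5),W,120)]
E
```

```text
scene rails
   (162, [551.8, 197.8], 129.3, 33.2, 2.3)
   (192, [556.3, 112.2], 133.5, 40.8, 2.5)
   (197, [568.1, 32.0], 128.7, 34.5, -3.7)
   (221, [559.9, -54.9], 131.9, 34.4, -4.9)
   (233, [538.8, -123.8], 130.7, 33.2, 4.0)
   (264, [543.6, -210.6], 131.9, 37.2, 3.6)
scene slides
   (135, [577.3, 157.4], 69.2, 49.5, 1.4)
   (356, [537.8, -166.8], 129.5, 49.9, 2.3)
side rails
   (287, [552.5, 198.5], 131.4, 39.7, 3.0)
   (337, [555.8, 114.4], 131.7, 40.1, 0.9)
   (395, [566.4, 35.6], 129.8, 34.3, -3.7)
   (480, [559.6, -51.9], 131.3, 34.5, -3.8)
   (577, [538.5, -120.9], 131.4, 34.3, 2.0)
   (119, [527.4, -166.2], 37.7, 24.4, 88.8)
   (766, [542.9, -208.7], 130.7, 35.4, 3.2)
side slides
   (165, [582.0, 158.0], 58.1, 45.7, 6.9)
   (377, [572.4, -163.0], 57.7, 46.0, 3.8)
   (287, [496.4, -167.7], 49.2, 43.3, -84.9)
wrist rails
   (5092, [553.2, 203.1], 129.7, 30.7, 2.3)
   (82, [539.1, 158.5], 40.4, 2.3, -87.7)
   (85, [544.1, 158.6], 40.2, 2.2, -87.1)
   (81, [549.1, 159.0], 39.4, 2.1, -86.7)
   (84, [529.0, 158.2], 39.4, 2.1, -89.1)
   (87, [534.2, 158.2], 39.4, 2.1, -88.1)
   (3431, [557.4, 113.9], 130.5, 30.1, 2.3)
   (3134, [567.3, 38.8], 129.9, 31.0, -4.7)
   (2308, [563.8, -50.4], 121.5, 30.9, -4.1)
wrist slides
   (3085, [585.0, 160.6], 61.0, 53.9, 1.2)
```

```bash
python3 - <<'E'
from h import *
plan((569.5,157,120,2.7),(569.5,157,66,2.7))
E
```

```text
t 18.60 pos [468.3  74.8 234.2] psi -0.1 w -0.2 F [-0.5  0.2  1. ] q [ 0.04 -0.22  1.85  0.01  1.5   0.04]
(569.5, 157, 120, 2.7) shift [0.462, 0.325, 0.402] turn [-0.062, 0.007, -0.012] rows>=3.5
(569.5, 157, 66, 2.7) shift [0.678, 0.323, 0.4] turn [-0.062, 0.007, -0.012] rows>=4.3
```

Request:
send_rows --series '[[1,[0,0.325,0.4],[-0.062,0.007,-0.012]],[1,[0.2,0.325,0.4],[-0.062,0.007,-0.012]],[1,[0.35,0.325,0.4],[-0.062,0.007,-0.012]],[1,[0.46,0.325,0.4],[-0.062,0.007,-0.012]],[1,[0.55,0.325,0.4],[-0.062,0.007,-0.012]],[1,[0.63,0.324,0.4],[-0.062,0.007,-0.012]],[1,[0.67,0.324,0.4],[-0.062,0.007,-0.012]],[1,[0.67,0.324,0.4],[-0.062,0.007,-0.012]]]'

```text
time_s: 19.4
tool_pos: [567.6, 158.4, 65.9]
ee_rot: [-0.018, 0.708, 0.017, 0.706]
ft_force: [-0.1, -0.2, 0.8]
width: -0.1
```

```bash
python3 - <<'E'
from h import *
plan((569.5,157,61,2.7))
im,d,p=cap('wrist','w12.png')
E
```

```text
t 19.40 pos [567.6 158.4  65.9] psi 2.8 w -0.1 F [-0.1 -0.2  0.8] q [ 0.19  0.27  1.68 -0.    1.19  0.14]
(569.5, 157, 61, 2.7) shift [0.02, -0.006, 0.007] turn [0.002, -0.005, 0.001] rows>=0.1
```

View pics/w12.png

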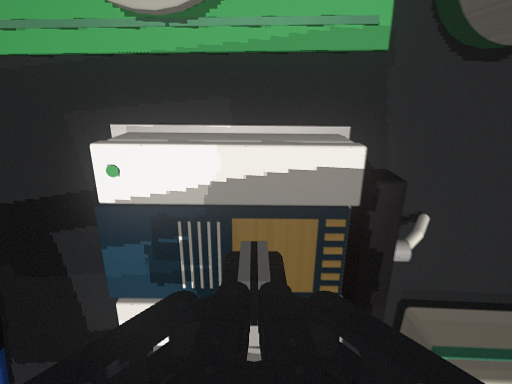

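Request:
send_rows --series '[[1,[0.01,0,0],[0,0,0]],[1,[0.018,0,0],[0,0,0]],[1,[0.02,0,0],[0,0,0]],[1,[0.02,0,0],[0,0,0]]]'

```text
time_s: 19.85
tool_pos: [569.1, 158.2, 63.2]
ee_rot: [-0.017, 0.707, 0.017, 0.707]
ft_force: [-0.2, 0.2, -0.2]
width: 0.1
```

Request:
send_rows --series '[[1,[0.004,0,0],[0,0,0]],[1,[0.008,0,0],[0,0,0]],[1,[0.012,0,0],[0,0,0]],[1,[0.012,0,0],[0,0,0]],[1,[0.012,0,0],[0,0,0]]]'

```text
time_s: 20.35
tool_pos: [571.0, 158.5, 63.0]
ee_rot: [-0.017, 0.706, 0.017, 0.708]
ft_force: [-3.1, -1.0, 15.4]
width: -0.1
```

Request:
send_rows --series '[[1,[0.012,0,-0.02],[0,0,0]],[1,[0.012,0,-0.05],[0,0,0]],[1,[0.012,0,-0.08],[0,0,0]],[1,[0.012,0,-0.11],[0,0,0]],[1,[0.012,0,-0.14],[0,0,0]],[1,[0.012,0,-0.17],[0,0,0]],[1,[0.012,0,-0.2],[0,0,0]],[1,[0.012,0,-0.23],[0,0,0]],[1,[0.012,0,-0.23],[0,0,0]]]'

```text
time_s: 21.25
tool_pos: [515.9, 156.1, 63.0]
ee_rot: [-0.016, 0.703, 0.018, 0.71]
ft_force: [-2.8, -0.2, 15.3]
width: -0.3
```

Request:
send_rows --series '[[1,[-0.04,0,0],[0,0,0]],[1,[-0.2,0,0],[0,0,0]],[0,[-0.35,-0.1,-0.1],[0,0,0]],[0,[-0.35,-0.2,-0.2],[0,0,0]],[0,[-0.35,-0.2,-0.2],[0,0,0]],[0,[-0.35,-0.2,-0.2],[0,0,0]]]'

```text
time_s: 21.85
tool_pos: [467.6, 103.3, 150.6]
ee_rot: [-0.016, 0.703, 0.017, 0.711]
ft_force: [0.2, 0.1, -0.3]
width: 58.0
```

```bash
python3 - <<'E'
from h import *
plan((460,155,110,90))
im,d,p=cap('wrist','w13.png');np.savez('/tmp/w13',im=im,W=cloud(d,p))
im,d,p=cap('side','s13.png');
E
```

```text
t 21.85 pos [467.6 103.3 150.6] psi 2.7 w 58.0 F [ 0.2  0.1 -0.3] q [ 0.11 -0.14  1.94  0.    1.33  0.06]
(460, 155, 110, 90) shift [0.162, 0.208, -0.022] turn [-1.94, 0.013, 0.009] rows>=10.2
```

View pics/w13.png

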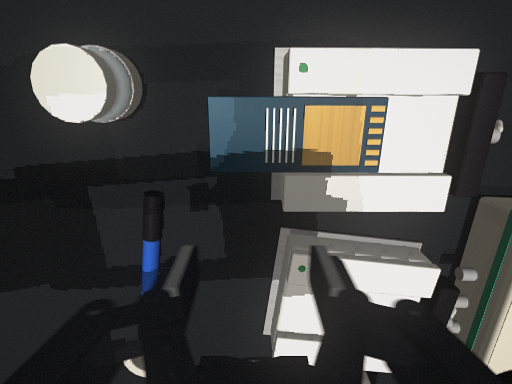

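```bash
python3 - <<'E'
from h import *
a=np.load('/tmp/w13.npz');im,W=a['im'],a['W'];h=cv2.cvtColor(im,cv2.COLOR_RGB2HSV)
m=(W[...,2]>20)&(W[...,0]<450)&(W[...,1]>150); 
m[:,170:]=False
P=W[m];print('jar',P.min(0),P.max(0))
col=(h[...,1]>60)&(abs(W[...,2]-44)<5)
col=cv2.morphologyEx(col.astype(np.uint8),cv2.MORPH_CLOSE,np.ones((15,15)))>0
col&=abs(W[...,2]-44)<5
col[:,400:]=0;col[:80]=0;col[180:]=0
print('slide',rects(col,W,500), np.median(W[col][:,2]))
white=(h[...,1]<60)&(h[...,2]>140)&(abs(W[...,2]-46)<3);print(rects(white,W,1000))
for n in('scene','side'):
    b=np.load(f'/tmp/{n}11.npz');V=b['W'];k=(V[...,2]>58)&(V[...,2]<70)&(V[...,0]<480)&(V[...,0]>330)&(V[...,1]>100)&(V[...,1]<280);P=V[k];print(n,'jar top',k.sum(),np.median(P,0),P.min(0),P.max(0))
E
```

```text
jar [323.65389405 157.76692726  20.02697474] [374.84648335 212.20707587  67.69943806]
slide [(12838, [497.8, 156.4], 129.8, 56.0, 2.6)] 44.233941766029204
[(8627, [553.7, 203.2], 131.1, 30.5, 2.1), (4165, [573.0, 114.7], 98.9, 30.4, 2.5), (2613, [588.8, 37.4], 89.2, 31.4, -5.2)]
scene jar top 49 [347.9355464  168.23207152  64.0034943 ] [330.10013411 154.80802384  58.6858996 ] [366.77535536 199.33203625  69.56759227]
side jar top 139 [348.16398577 178.57446857  64.97132808] [330.37059639 158.20096095  58.03422937] [369.5429613  204.91987691  67.74735837]
```

Jaws go across the slide's width (psi≈92.6). The slide measures 130×56 at (498,156), yaw 2.6°, z top 44, so it is drawn about 56 mm.

Request:
send_rows --series '[[0,[0,0.1,0],[-0.2,0,0]],[0,[0,0.2,0],[-0.4,0,0]],[0,[0,0.2,0],[-0.6,0,0]],[0,[0,0.2,0],[-0.8,0,0]],[0,[0,0.2,0],[-1,0,0]],[0,[0,0.2,0],[-1,0,0]]]'

```text
time_s: 22.55
tool_pos: [465.8, 154.7, 149.7]
ee_rot: [-0.289, 0.642, 0.288, 0.649]
ft_force: [-0.2, 0.5, -0.1]
width: 85.3
```

Request:
send_rows --series '[[0,[0,0,0],[-0.2,0,0]],[0,[0,0,0],[-0.4,0,0]],[0,[0,0,0],[-0.6,0,0]],[0,[0,0,0],[-0.8,0,0]],[0,[0,0,0],[-1,0,0]],[0,[0,0,0],[-1,0,0]]]'

```text
time_s: 23.15
tool_pos: [466.0, 155.5, 149.1]
ee_rot: [0.517, -0.482, -0.513, -0.487]
ft_force: [0.1, -0.7, 0.8]
width: 85.3
```

```bash
python3 - <<'E'
from h import *
plan((465,154,90,92.6),(465,154,45,92.6))
E
```

```text
t 23.15 pos [466.  155.5 149.1] psi 93.5 w 85.3 F [ 0.1 -0.7  0.8] q [ 0.22 -0.1   1.91  0.    1.32 -1.41]
(465, 154, 90, 92.6) shift [0.236, 0.006, -0.006] turn [0.02, 0.002, 0.011] rows>=1.2
(465, 154, 45, 92.6) shift [0.416, 0.008, -0.006] turn [0.02, 0.002, 0.011] rows>=2.1
```

Request:
send_rows --series '[[0,[0.2,0.006,-0.006],[0.02,0.002,0.011]],[0,[0.24,0.006,-0.006],[0.02,0.002,0.011]],[0,[0.24,0.006,-0.006],[0.02,0.002,0.011]],[0,[0.24,0.006,-0.006],[0.02,0.002,0.011]]]'

```text
time_s: 23.55
tool_pos: [465.5, 154.3, 89.8]
ee_rot: [-0.511, 0.489, 0.511, 0.488]
ft_force: [-0.7, -0.2, 1.1]
width: 85.3
```

```bash
python3 - <<'E'
from h import *
plan((465,154,45,92.6))
im,d,p=cap('wrist','w14.png')
im,d,p=cap('side','s14.png')
cv2.imwrite('pics/s14c.png',cv2.resize(im[120:270,160:340],(720,600),interpolation=cv2.INTER_CUBIC)[:,:,::-1])
E
```

```text
t 23.55 pos [465.5 154.3  89.8] psi 92.6 w 85.3 F [-0.7 -0.2  1.1] q [ 0.22 -0.02  1.95  0.    1.21 -1.4 ]
(465, 154, 45, 92.6) shift [0.179, 0.002, -0.001] turn [0.001, -0.0, -0.001] rows>=0.9
```

View pics/w14.png

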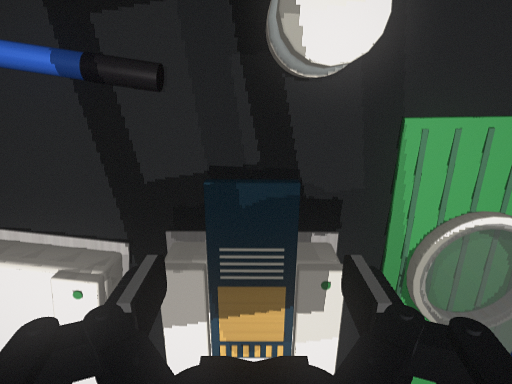

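View pics/s14c.png

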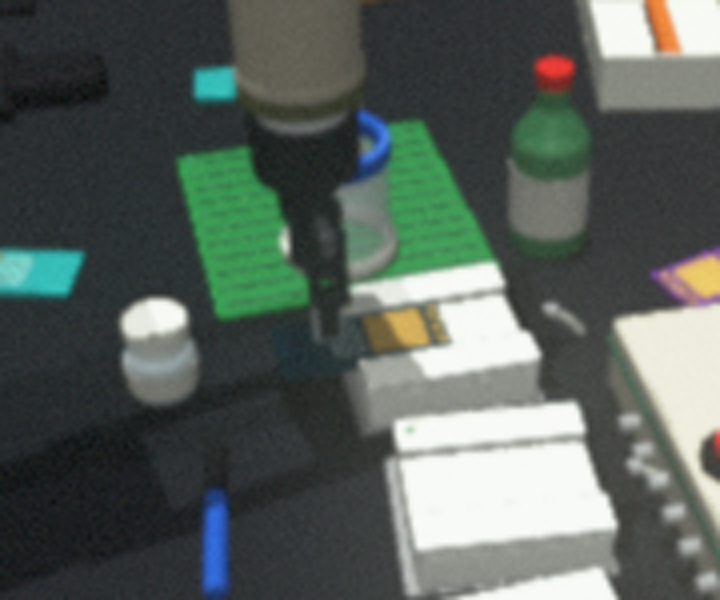

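Request:
send_rows --series '[[0,[0.09,0.002,0],[0,0,0]],[0,[0.15,0.002,0],[0,0,0]],[0,[0.18,0.002,0],[0,0,0]],[0,[0.18,0.002,0],[0,0,0]],[0,[0.18,0.002,0],[0,0,0]]]'

```text
time_s: 24.15
tool_pos: [466.8, 154.6, 47.1]
ee_rot: [0.512, -0.487, -0.511, -0.49]
ft_force: [0.1, 0.8, 0.5]
width: 85.3
```

Request:
send_rows --series '[[1,[0,0,0],[0,0,0]],[1,[0,0,0],[0,0,0]],[1,[0,0,0],[0,0,0]],[1,[0,0,0],[0,0,0]],[1,[0,0,0],[0,0,0]],[1,[0,0,0],[0,0,0]]]'

```text
time_s: 24.75
tool_pos: [467.8, 154.8, 48.3]
ee_rot: [0.512, -0.487, -0.51, -0.49]
ft_force: [-1.7, -0.8, 5.7]
width: 54.2
```

```bash
python3 - <<'E'
from h import *
plan((435,152.6,45,92.6),(435,152.6,60,92.6))
im,d,p=cap('wrist','w15.png')
E
```

```text
t 24.75 pos [467.8 154.8  48.3] psi 92.6 w 54.2 F [-1.7 -0.8  5.7] q [ 0.22  0.04  1.97 -0.    1.12 -1.4 ]
(435, 152.6, 45, 92.6) shift [0.013, 0.131, -0.003] turn [0.0, 0.001, 0.007] rows>=0.7
(435, 152.6, 60, 92.6) shift [-0.047, 0.131, -0.003] turn [0.0, 0.001, 0.007] rows>=0.7
```

View pics/w15.png

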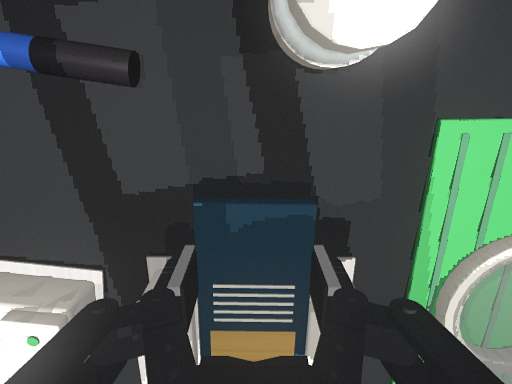

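Request:
send_rows --series '[[1,[0,0.02,0],[0,0,0]],[1,[0,0.04,0],[0,0,0]],[1,[0,0.06,0],[0,0,0]],[1,[0,0.08,0],[0,0,0]],[1,[0,0.1,0],[0,0,0]],[1,[0,0.12,0],[0,0,0]],[1,[0,0.12,0],[0,0,0]]]'

```text
time_s: 25.5
tool_pos: [437.0, 153.4, 48.0]
ee_rot: [0.512, -0.487, -0.51, -0.49]
ft_force: [-2.1, 0.1, 1.7]
width: 54.6
```

```bash
python3 - <<'E'
from h import *
plan((435,152.6,60,92.6))
im,d,p=cap('wrist','w16.png')
im,d,p=cap('side','s16.png')
cv2.imwrite('pics/s16c.png',cv2.resize(im[150:230,190:310],(750,500),interpolation=cv2.INTER_CUBIC)[:,:,::-1])
E
```

```text
t 25.50 pos [437.  153.4  48. ] psi 92.6 w 54.6 F [-2.1  0.1  1.7] q [ 0.23 -0.04  2.05 -0.    1.12 -1.39]
(435, 152.6, 60, 92.6) shift [-0.048, 0.008, -0.003] turn [0.001, 0.001, 0.007] rows>=0.2
```

View pics/w16.png

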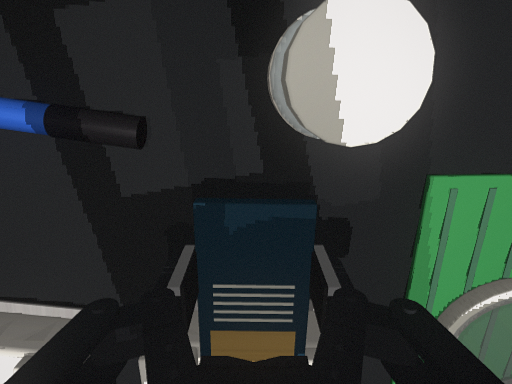

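View pics/s16c.png

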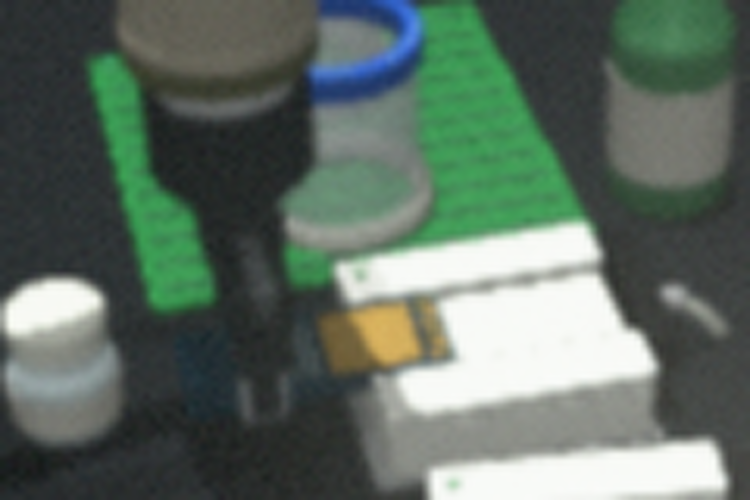

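Request:
send_rows --series '[[1,[-0.03,0,0],[0,0,0]],[1,[-0.08,0,0],[0,0,0]],[1,[-0.15,0,0],[0,0,0]],[1,[-0.25,0,0],[0,0,0]],[1,[-0.35,0,-0.05],[0,0,0]],[1,[-0.4,0,-0.2],[0.15,0,0]],[1,[-0.4,0,-0.35],[0.3,0,0]],[1,[-0.4,0,-0.5],[0.45,0,0]],[1,[-0.4,0,-0.65],[0.6,0,0]],[1,[-0.4,0,-0.8],[0.75,0,0]],[1,[-0.4,0,-0.95],[0.9,0,0]],[1,[-0.4,0,-1],[1,0,0]]]'

```text
time_s: 26.8
tool_pos: [448.8, -99.7, 149.3]
ee_rot: [-0.284, 0.646, 0.282, 0.65]
ft_force: [0.3, 0.6, -0.4]
width: 54.4
```

```bash
python3 - <<'E'
from h import *
im,d,p=cap('scene','sc17.png');W=cloud(d,p);print(tubes(im,W,114))
h=cv2.cvtColor(im,cv2.COLOR_RGB2HSV)
# tray: liner and rim
near=(W[...,0]>300)&(W[...,0]<680)&(W[...,1]<-250)&(W[...,1]>-520)
print('liner',rects(near&(abs(W[...,2]-5)<6)&(h[...,2]>150)&(h[...,1]<50),W,300))
print('rim',rects(near&(abs(W[...,2]-18)<8),W,30))
plan((430,-120,150,45),(485,-345,110,3))
im,d,p=cap('wrist','w17.png')
im,d,p=cap('side','s17.png')
E
```

```text
[(array([513.6, 381.7]), np.float64(112.9), np.float64(39.5), 308)]
liner [(3229, [483.2, -382.9], 253.1, 166.0, 6.3)]
rim [(594, [486.6, -384.3], 269.4, 177.9, 6.7)]
t 26.85 pos [ 448.8 -100.1  149.3] psi 47.0 w 53.8 F [-0.2 -0.7 -0.9] q [-0.33 -0.19  1.99  0.    1.34 -1.15]
(430, -120, 150, 45) shift [-0.003, 0.001, -0.11] turn [0.044, 0.006, 0.007] rows>=0.5
(485, -345, 110, 3) shift [0.159, -0.773, -0.618] turn [0.977, 0.008, 0.005] rows>=5.1
```

View pics/s17.png

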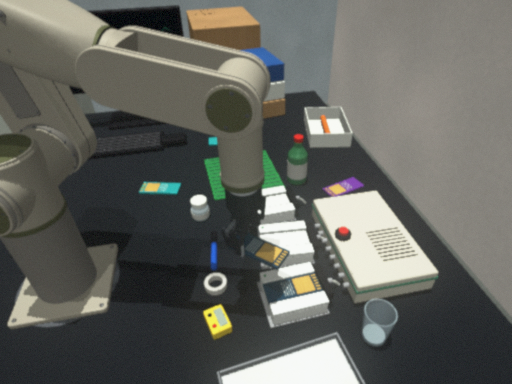

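View pics/w17.png

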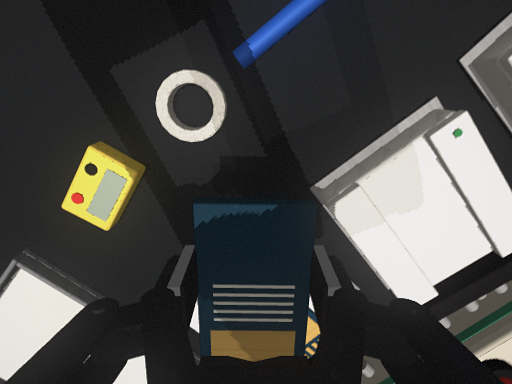

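```bash
python3 - <<'E'
from h import *
plan((531.3,-348,150,6.5),(531.3,-348,60,6.5))
E
```

```text
t 26.95 pos [448.7 -97.2 148.8] psi 47.6 w 54.0 F [-0.2  0.3 -1. ] q [-0.33 -0.19  1.99  0.    1.34 -1.16]
(531.3, -348, 150, 6.5) shift [-0.004, -0.921, -0.517] turn [0.913, 0.008, 0.002] rows>=5.3
(531.3, -348, 60, 6.5) shift [0.356, -0.919, -0.519] turn [0.913, 0.008, 0.002] rows>=5.6
```

Request:
send_rows --series '[[1,[0,-0.1,-0.05],[0.1,0,0]],[1,[0,-0.25,-0.13],[0.25,0,0]],[1,[0,-0.4,-0.22],[0.4,0,0]],[1,[0,-0.55,-0.31],[0.55,0,0]],[1,[0,-0.7,-0.4],[0.7,0,0]],[1,[0,-0.83,-0.47],[0.83,0,0]],[1,[0,-0.92,-0.52],[0.91,0,0]],[1,[0.1,-0.92,-0.52],[0.91,0,0]],[1,[0.22,-0.92,-0.52],[0.91,0,0]],[1,[0.32,-0.92,-0.52],[0.91,0,0]],[1,[0.35,-0.92,-0.52],[0.91,0,0]],[1,[0.35,-0.92,-0.52],[0.91,0,0]]]'

```text
time_s: 28.15
tool_pos: [530.8, -346.6, 60.3]
ee_rot: [-0.041, 0.704, 0.043, 0.707]
ft_force: [-0.0, -0.7, 0.5]
width: 54.4
```

```bash
python3 - <<'E'
from h import *
plan((531.3,-348,20,6.5))
im,d,p=cap('scene','sc18.png');W=cloud(d,p)
cv2.imwrite('pics/sc18c.png',cv2.resize(im[230:360,100:280],(720,520),interpolation=cv2.INTER_CUBIC)[:,:,::-1])
im,d,p=cap('wrist','w18.png')
E
```

```text
t 28.15 pos [ 530.8 -346.6   60.3] psi 6.7 w 54.4 F [-0.  -0.7  0.5] q [-0.66  0.38  1.56  0.01  1.2  -0.78]
(531.3, -348, 20, 6.5) shift [0.161, -0.006, 0.0] turn [0.005, 0.005, -0.004] rows>=0.8
```

View pics/sc18c.png

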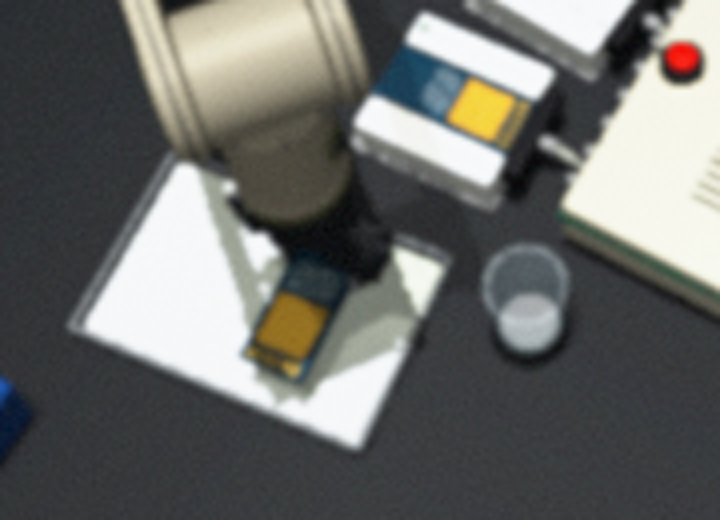

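View pics/w18.png

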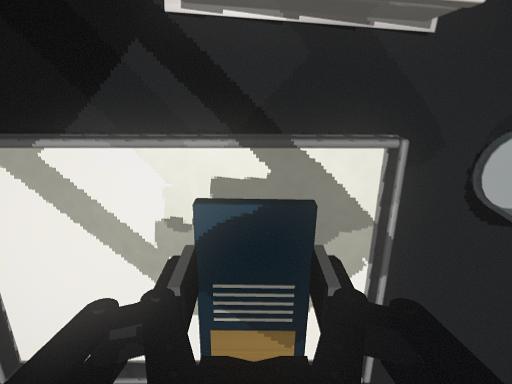

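Request:
send_rows --series '[[1,[0.06,0,0],[0,0,0]],[1,[0.11,0,0],[0,0,0]],[1,[0.14,0,0],[0,0,0]],[1,[0.155,0,0],[0,0,0]],[1,[0.16,0,0],[0,0,0]],[1,[0.16,0,0],[0,0,0]]]'

```text
time_s: 28.85
tool_pos: [532.6, -348.3, 23.0]
ee_rot: [-0.041, 0.703, 0.041, 0.709]
ft_force: [-0.1, -0.3, -1.5]
width: 54.6
```

Request:
send_rows --series '[[1,[0.005,0,0],[0,0,0]],[1,[0.01,0,0],[0,0,0]],[1,[0.012,0,0],[0,0,0]],[1,[0.012,0,0],[0,0,0]]]'

```text
time_s: 29.25
tool_pos: [532.9, -348.5, 20.6]
ee_rot: [-0.042, 0.703, 0.041, 0.709]
ft_force: [-0.9, 1.4, 3.7]
width: 53.9
```

Request:
send_rows --series '[[0.15,[0,0,0],[0,0,0]],[0.15,[0,0,0],[0,0,0]],[0.15,[0,0,0],[0,0,0]],[0.15,[-0.05,0,0],[0,0,0]],[0.15,[-0.2,0,0],[0,0,0]],[0.15,[-0.4,0,0],[0,0,0]],[0.15,[-0.5,0,0],[0,0,0]],[0.15,[-0.5,0,0],[0,0,0]]]'

```text
time_s: 30.05
tool_pos: [534.8, -350.7, 153.2]
ee_rot: [-0.044, 0.7, 0.039, 0.712]
ft_force: [-0.5, -0.4, 0.3]
width: 72.6
```

```bash
python3 - <<'E'
from h import *
plan((552,-164,120,2.9))
im,d,p=cap('wrist','w19.png')
W=cloud(d,p);h=cv2.cvtColor(im,cv2.COLOR_RGB2HSV)
col=(h[...,1]>60)&(abs(W[...,2]-13)<5); col=cv2.morphologyEx(col.astype(np.uint8),cv2.MORPH_CLOSE,np.ones((15,15)))>0
col&=abs(W[...,2]-13)<5;print(rects(col,W,800),np.percentile(W[col][:,2],[2,50,98]))
E
```

```text
t 30.05 pos [ 534.8 -350.7  153.2] psi 6.7 w 72.6 F [-0.5 -0.4  0.3] q [-0.66  0.28  1.5   0.    1.35 -0.78]
(552, -164, 120, 2.9) shift [0.129, 0.735, 0.153] turn [0.084, 0.02, 0.01] rows>=3.8
[(7625, [536.0, -375.2], 128.3, 54.3, -84.0)] [ 9.71146764 13.20439895 15.43122853]
```

View pics/w19.png

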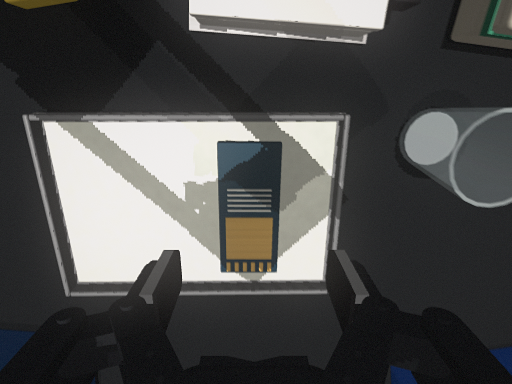

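Slide one lies flat in the tray, its top at z≈13, px (250,205). Now the right slide.

Request:
send_rows --series '[[1,[0,0.5,0.1],[0.085,0.02,0.01]],[1,[0,0.735,0.168],[0.085,0.02,0.01]],[1,[0,0.735,0.168],[0.085,0.02,0.01]],[1,[0.12,0.735,0.168],[0.085,0.02,0.01]],[1,[0.25,0.735,0.168],[0.085,0.02,0.01]],[1,[0.33,0.735,0.168],[0.085,0.02,0.01]],[1,[0.34,0.735,0.168],[0.085,0.02,0.01]],[1,[0.345,0.735,0.168],[0.085,0.02,0.01]]]'

```text
time_s: 30.9
tool_pos: [554.9, -162.1, 63.0]
ee_rot: [-0.017, 0.708, 0.019, 0.706]
ft_force: [-3.2, 3.2, 14.8]
width: 0.2
```

```bash
python3 - <<'E'
from h import *
plan((556,-165,61,2.9))
im,d,p=cap('wrist','w20.png')
W=cloud(d,p);h=cv2.cvtColor(im,cv2.COLOR_RGB2HSV)
white=(h[...,1]<60)&(h[...,2]>110)&(abs(W[...,2]-46)<3);print(rects(white,W,1000))
E
```

```text
t 30.90 pos [ 554.9 -162.1   63. ] psi 2.9 w 0.2 F [-3.2  3.2 14.8] q [-0.37  0.24  1.72  0.    1.19 -0.42]
(556, -165, 61, 2.9) shift [0.008, -0.012, 0.004] turn [-0.0, -0.004, -0.004] rows>=0.1
[(19547, [560.6, -51.7], 130.6, 30.3, -3.4), (16390, [539.1, -118.5], 130.0, 30.3, 2.8)]
```

View pics/w20.png

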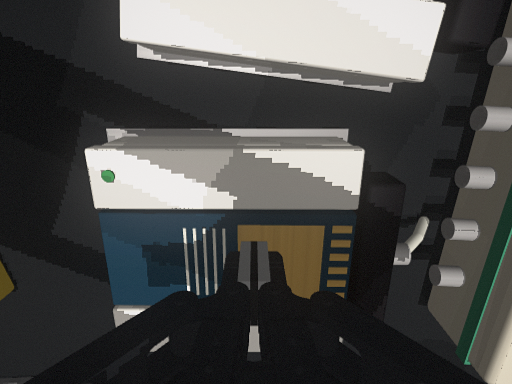

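Request:
send_rows --series '[[1,[0.012,0,-0.02],[0,0,0]],[1,[0.012,0,-0.05],[0,0,0]],[1,[0.012,0,-0.08],[0,0,0]],[1,[0.012,0,-0.11],[0,0,0]],[1,[0.012,0,-0.14],[0,0,0]],[1,[0.012,0,-0.17],[0,0,0]],[1,[0.012,0,-0.2],[0,0,0]],[1,[0.012,0,-0.23],[0,0,0]],[1,[0.012,0,-0.23],[0,0,0]]]'

```text
time_s: 31.85
tool_pos: [499.6, -165.2, 63.0]
ee_rot: [-0.017, 0.706, 0.019, 0.708]
ft_force: [0.1, 4.2, 19.6]
width: -0.1
```

Request:
send_rows --series '[[1,[-0.04,0,0],[0,0,0]],[1,[-0.2,0,0],[0,0,0]],[0,[-0.35,-0.1,-0.1],[0,0,0]],[0,[-0.35,-0.2,-0.2],[0,0,0]],[0,[-0.35,-0.2,-0.2],[0,0,0]],[0,[-0.35,-0.2,-0.2],[0,0,0]]]'

```text
time_s: 32.45
tool_pos: [451.1, -217.9, 149.5]
ee_rot: [-0.016, 0.707, 0.018, 0.707]
ft_force: [0.5, -0.1, 0.1]
width: 58.1
```

```bash
python3 - <<'E'
from h import *
plan((452,-169,149,92.7))
im,d,p=cap('wrist','w21.png');W=cloud(d,p);h=cv2.cvtColor(im,cv2.COLOR_RGB2HSV)
col=(h[...,1]>60)&(abs(W[...,2]-44)<5)
col=cv2.morphologyEx(col.astype(np.uint8),cv2.MORPH_CLOSE,np.ones((15,15)))>0
col&=abs(W[...,2]-44)<5
print('slide',rects(col,W,800))
white=(h[...,1]<60)&(h[...,2]>140)&(abs(W[...,2]-46)<3);print(rects(white,W,1000))
E
```

```text
t 32.45 pos [ 451.1 -217.9  149.5] psi 2.8 w 58.1 F [ 0.5 -0.1  0.1] q [-0.55 -0.07  1.88  0.    1.33 -0.6 ]
(452, -169, 149, 92.7) shift [0.003, 0.195, 0.013] turn [-1.999, 0.004, -0.002] rows>=10.5
slide [(12743, [486.5, -167.5], 130.0, 55.4, 2.6)]
[(8742, [539.5, -118.7], 130.3, 29.8, 2.8), (4187, [557.3, -206.9], 102.8, 30.0, 2.8)]
```

View pics/w21.png

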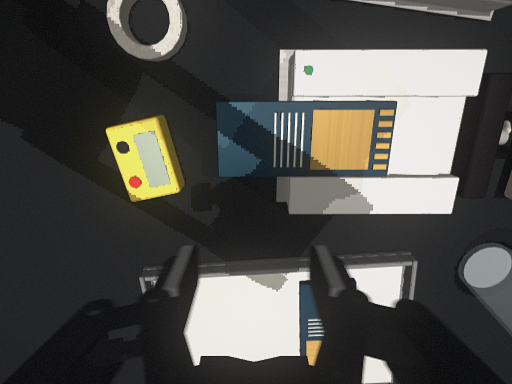

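Request:
send_rows --series '[[0,[0,0.1,0.015],[-0.2,0,0]],[0,[0,0.195,0.015],[-0.4,0,0]],[0,[0,0.195,0.015],[-0.6,0,0]],[0,[0,0.195,0.015],[-0.8,0,0]],[0,[0,0.195,0.015],[-1,0,0]],[0,[0,0.195,0.015],[-1,0,0]]]'

```text
time_s: 33.1
tool_pos: [452.7, -166.9, 148.2]
ee_rot: [-0.287, 0.645, 0.291, 0.646]
ft_force: [-0.4, 0.3, 0.5]
width: 85.5
```

Request:
send_rows --series '[[0,[0,0,0],[-0.2,0,0]],[0,[0,0,0],[-0.4,0,0]],[0,[0,0,0],[-0.6,0,0]],[0,[0,0,0],[-0.8,0,0]],[0,[0,0,0],[-0.99,0,0]],[0,[0,0,0],[-0.99,0,0]]]'

```text
time_s: 33.7
tool_pos: [452.6, -165.5, 146.9]
ee_rot: [-0.511, 0.485, 0.516, 0.487]
ft_force: [0.0, 1.3, -1.5]
width: 85.3
```

```bash
python3 - <<'E'
from h import *
plan((455,-169.5,90,92.7),(455,-169.5,45,92.7))
E
```

```text
t 33.70 pos [ 452.6 -165.5  146.9] psi 93.2 w 85.3 F [ 0.   1.3 -1.5] q [-0.46 -0.11  1.92  0.    1.34 -2.09]
(455, -169.5, 90, 92.7) shift [0.227, -0.01, -0.018] turn [0.011, 0.009, -0.004] rows>=1.1
(455, -169.5, 45, 92.7) shift [0.407, -0.01, -0.019] turn [0.011, 0.009, -0.004] rows>=2.0
```

Request:
send_rows --series '[[0,[0.1,-0.01,-0.018],[0.011,0.009,-0.004]],[0,[0.2,-0.01,-0.018],[0.011,0.009,-0.004]],[0,[0.2,-0.01,-0.018],[0.011,0.009,-0.004]],[0,[0.3,-0.01,-0.018],[0.011,0.009,-0.004]],[0,[0.38,-0.01,-0.018],[0.011,0.009,-0.004]],[0,[0.4,-0.01,-0.018],[0.011,0.009,-0.004]],[0,[0.4,-0.01,-0.018],[0.011,0.009,-0.004]]]'

```text
time_s: 34.4
tool_pos: [454.6, -168.5, 46.5]
ee_rot: [-0.511, 0.488, 0.512, 0.488]
ft_force: [0.2, -0.2, -0.4]
width: 85.7
```

```bash
python3 - <<'E'
from h import *
plan((455,-169.5,47,92.7))
im,d,p=cap('wrist','w22.png')
E
```

```text
t 34.40 pos [ 454.6 -168.5   46.5] psi 92.7 w 85.7 F [ 0.2 -0.2 -0.4] q [-0.46  0.03  1.99 -0.    1.13 -2.08]
(455, -169.5, 47, 92.7) shift [-0.002, -0.002, -0.004] turn [0.001, 0.001, -0.003] rows>=0.0
```

View pics/w22.png

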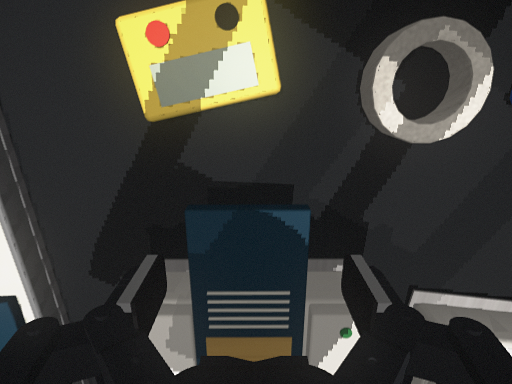

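Request:
send_rows --series '[[0,[0,0,-0.008],[0,0,0]],[0,[0,0,-0.008],[0,0,0]],[1,[0,0,-0.008],[0,0,0]],[1,[0,0,-0.008],[0,0,0]],[1,[0,0,-0.008],[0,0,0]],[1,[0,0,-0.008],[0,0,0]],[1,[0,0,-0.008],[0,0,0]],[1,[0,0,-0.008],[0,0,0]],[1,[0,0,-0.008],[0,0,0]]]'

```text
time_s: 35.35
tool_pos: [455.7, -171.1, 48.2]
ee_rot: [0.512, -0.488, -0.512, -0.488]
ft_force: [-1.6, 0.5, 5.7]
width: 54.3
```

Request:
send_rows --series '[[1,[0,0.02,0],[0,0,0]],[1,[0,0.04,0],[0,0,0]],[1,[0,0.06,0],[0,0,0]],[1,[0,0.08,0],[0,0,0]],[1,[0,0.1,0],[0,0,0]],[1,[0,0.12,0],[0,0,0]],[1,[0,0.12,0],[0,0,0]]]'

```text
time_s: 36.05
tool_pos: [424.9, -172.5, 48.0]
ee_rot: [-0.512, 0.488, 0.512, 0.488]
ft_force: [-0.0, 0.2, 1.7]
width: 54.5
```

```bash
python3 - <<'E'
from h import *
plan((432,-171,150,92.7))
im,d,p=cap('wrist','w23.png')
E
```

```text
t 36.05 pos [ 424.9 -172.5   48. ] psi 92.7 w 54.5 F [-0.   0.2  1.7] q [-0.5  -0.05  2.06 -0.    1.13 -2.12]
(432, -171, 150, 92.7) shift [-0.408, -0.028, 0.005] turn [0.0, -0.0, -0.0] rows>=2.0
```

View pics/w23.png

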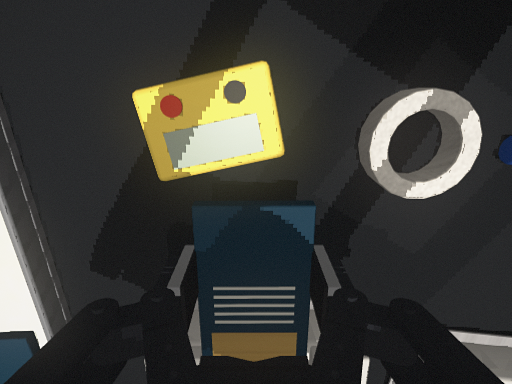

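Request:
send_rows --series '[[1,[-0.03,0,0],[0,0,0]],[1,[-0.08,0,0],[0,0,0]],[1,[-0.15,0,0],[0,0,0]],[1,[-0.25,0,0],[0,0,0]],[1,[-0.35,0,-0.03],[0,0,0]],[1,[-0.4,0,-0.08],[0.15,0,0]],[1,[-0.4,0,-0.14],[0.3,0,0]],[1,[-0.4,0,-0.2],[0.45,0,0]],[1,[-0.4,0,-0.26],[0.6,0,0]],[1,[-0.4,0,-0.32],[0.75,0,0]],[1,[-0.4,0,-0.38],[0.9,0,0]],[1,[-0.4,0,-0.4],[1,0,0]]]'

```text
time_s: 37.3
tool_pos: [430.2, -273.8, 149.3]
ee_rot: [-0.285, 0.647, 0.284, 0.648]
ft_force: [-0.6, -0.6, -1.7]
width: 54.1
```

```bash
python3 - <<'E'
from h import *
plan((432,-359.3,148,6.5),(432,-359.3,60,6.5))
E
```

```text
t 37.30 pos [ 430.2 -273.8  149.3] psi 47.4 w 54.1 F [-0.6 -0.6 -1.7] q [-0.67 -0.04  1.85 -0.    1.33 -1.49]
(432, -359.3, 148, 6.5) shift [0.006, -0.237, -0.247] turn [0.909, 0.0, 0.002] rows>=4.8
(432, -359.3, 60, 6.5) shift [0.358, -0.236, -0.247] turn [0.909, 0.0, 0.002] rows>=4.8
```

Request:
send_rows --series '[[1,[0,-0.05,-0.05],[0.13,0,0]],[1,[0,-0.1,-0.1],[0.3,0,0]],[1,[0,-0.15,-0.15],[0.47,0,0]],[1,[0,-0.2,-0.2],[0.64,0,0]],[1,[0,-0.236,-0.247],[0.8,0,0]],[1,[0,-0.236,-0.247],[0.909,0,0]],[1,[0,-0.236,-0.247],[0.909,0,0]],[1,[0.1,-0.236,-0.247],[0.909,0,0]],[1,[0.22,-0.236,-0.247],[0.909,0,0]],[1,[0.32,-0.236,-0.247],[0.909,0,0]],[1,[0.35,-0.236,-0.247],[0.909,0,0]],[1,[0.35,-0.236,-0.247],[0.909,0,0]]]'

```text
time_s: 38.5
tool_pos: [431.3, -358.3, 61.1]
ee_rot: [-0.04, 0.706, 0.041, 0.706]
ft_force: [-0.1, 0.2, -0.5]
width: 54.4
```

```bash
python3 - <<'E'
from h import *
plan((432,-359.3,20,6.5))
im,d,p=cap('scene','sc24.png');W=cloud(d,p)
cv2.imwrite('pics/sc24c.png',cv2.resize(im[230:360,100:280],(720,520),interpolation=cv2.INTER_CUBIC)[:,:,::-1])
im,d,p=cap('wrist','w24.png')
E
```

```text
t 38.50 pos [ 431.3 -358.3   61.1] psi 6.6 w 54.4 F [-0.1  0.2 -0.5] q [-0.78  0.2   1.77 -0.    1.17 -0.9 ]
(432, -359.3, 20, 6.5) shift [0.164, -0.004, 0.002] turn [0.002, -0.001, -0.001] rows>=0.8
```

View pics/sc24c.png

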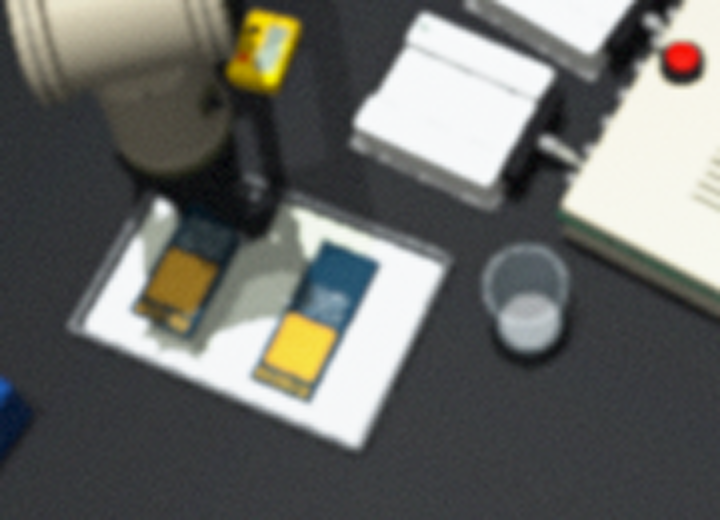

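View pics/w24.png

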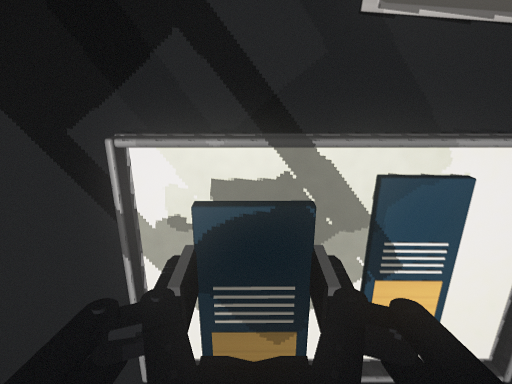

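Request:
send_rows --series '[[1,[0.06,0,0.003],[0,0,0]],[1,[0.11,0,0.003],[0,0,0]],[1,[0.14,0,0.003],[0,0,0]],[1,[0.155,0,0.003],[0,0,0]],[1,[0.163,0,0.003],[0,0,0]],[1,[0.163,0,0.003],[0,0,0]]]'

```text
time_s: 39.2
tool_pos: [433.4, -359.7, 22.4]
ee_rot: [-0.041, 0.705, 0.04, 0.706]
ft_force: [0.5, -0.7, -1.3]
width: 54.3
```

Request:
send_rows --series '[[1,[0.004,0,0],[0,0,0]],[1,[0.008,0,0],[0,0,0]],[1,[0.01,0,0],[0,0,0]],[1,[0.01,0,0],[0,0,0]]]'

```text
time_s: 39.6
tool_pos: [433.6, -359.9, 20.4]
ee_rot: [-0.041, 0.705, 0.039, 0.707]
ft_force: [-0.6, 0.3, 2.9]
width: 54.2
```

Request:
send_rows --series '[[0.15,[0,0,0],[0,0,0]],[0.15,[0,0,0],[0,0,0]],[0.15,[0,0,0],[0,0,0]],[0.15,[-0.05,0,0],[0,0,0]],[0.15,[-0.2,0,0],[0,0,0]],[0.15,[-0.4,0,0],[0,0,0]],[0.15,[-0.6,0,0],[0,0,0]],[0.15,[-0.8,0,0],[0,0,0]],[0.15,[-0.8,0,0],[0,0,0]]]'

```text
time_s: 40.5
tool_pos: [436.4, -362.5, 231.2]
ee_rot: [-0.046, 0.702, 0.035, 0.71]
ft_force: [-0.5, -0.7, 0.6]
width: 72.8
```

```bash
python3 - <<'E'
from h import *
plan((432,-200,250,6.5))
im,d,p=cap('wrist','w25.png');W=cloud(d,p);h=cv2.cvtColor(im,cv2.COLOR_RGB2HSV)
col=(h[...,1]>60)&(abs(W[...,2]-13)<5); col=cv2.morphologyEx(col.astype(np.uint8),cv2.MORPH_CLOSE,np.ones((9,9)))>0
col&=abs(W[...,2]-13)<5;print(rects(col,W,800),np.percentile(W[col][:,2],[2,50,98]))
for n in('scene','side'):
    im,d,p=cap(n,n+'25.png');V=cloud(d,p);b=np.load(f'/tmp/{n}.npz')
    for y in((260,390),(375,510)):
        k=(V[...,1]>y[0])&(V[...,1]<y[1]); V2=np.where(k[...,None],V,np.nan); print(n,tubes(im,V2,114))
E
```

```text
t 40.50 pos [ 436.4 -362.5  231.2] psi 6.6 w 72.8 F [-0.5 -0.7  0.6] q [-0.78  0.03  1.62 -0.    1.46 -0.9 ]
(432, -200, 250, 6.5) shift [-0.084, 0.647, 0.058] turn [0.001, 0.014, 0.019] rows>=3.3
[(4758, [437.0, -387.6], 128.0, 54.2, -83.3), (4877, [535.1, -375.3], 128.2, 54.8, -83.9)] [10.83503665 13.21597302 15.23110063]
scene [(array([507.8, 320.3]), np.float64(113.0), np.float64(10.6), 197)]
scene [(array([499.7, 417.2]), np.float64(112.8), np.float64(3.8), 137)]
side []
side []
```

View pics/scene25.png

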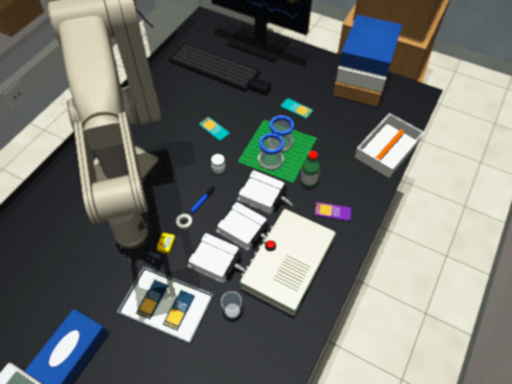

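View pics/w25.png

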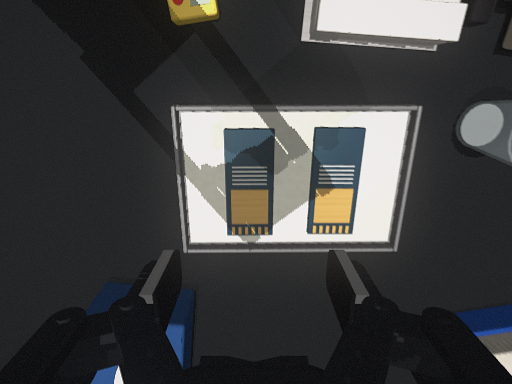

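View pics/side25.png

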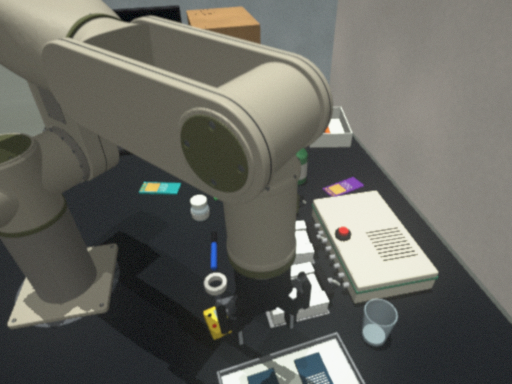

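Both slides lie flat in the tray, at px (250,180) and (337,180). The far tube seems to have shifted: (500,417) against (507,447) before. I'll check it by moving the wrist camera over the mat.

Request:
send_rows --series '[[0.15,[-0.1,0.9,0],[0,0,0]],[0.15,[-0.1,0.9,0],[0,0,0]],[0.15,[-0.1,0.9,0],[0,0,0]],[0.15,[-0.1,0.9,0],[0,0,0]],[0.15,[-0.1,0.9,0],[0,0,0]]]'

```text
time_s: 41.15
tool_pos: [406.0, -132.5, 243.6]
ee_rot: [-0.041, 0.706, 0.041, 0.706]
ft_force: [1.1, -1.4, -0.0]
width: 72.7
```

Request:
send_rows --series '[[0.15,[0,1,0],[0,0,0]],[0.15,[0,1,0],[0,0,0]],[0.15,[0,1,0],[0,0,0]],[0.15,[0,1,0],[0,0,0]],[0.15,[0,1,0],[0,0,0]],[0.15,[0,1,0],[0,0,0]]]'

```text
time_s: 41.75
tool_pos: [374.6, 120.7, 241.4]
ee_rot: [-0.044, 0.707, 0.044, 0.704]
ft_force: [-0.8, -0.7, 0.0]
width: 72.7
```

Request:
send_rows --series '[[0.15,[0,0.6,0.1],[0,0,0]],[0.15,[0,0.6,0.1],[0,0,0]],[0.15,[0,0.6,0.1],[0,0,0]],[0.15,[0,0.6,0.1],[0,0,0]],[0.15,[0,0.6,0.1],[0,0,0]]]'

```text
time_s: 42.25
tool_pos: [379.9, 272.9, 239.4]
ee_rot: [-0.045, 0.708, 0.044, 0.703]
ft_force: [0.1, -1.5, 0.9]
width: 72.5
```

```bash
cat >> h.py <<'E'
def two(im,W,zt=6):
    h=cv2.cvtColor(im,cv2.COLOR_RGB2HSV)
    m=(cv2.inRange(h,np.array((105,130,60)),np.array((125,255,255)))>0)&(abs(W[...,2]-114)<zt)&(W[...,0]>400)&(W[...,0]<620)&(W[...,1]>220)&(W[...,1]<520)
    P=W[m][:,:2]; 
    def f(c):
        a=np.abs(np.hypot(P[:,0]-c[0],P[:,1]-c[1])-42);b=np.abs(np.hypot(P[:,0]-c[2],P[:,1]-c[3])-42);return np.minimum(a,b)
    best=None
    for y2 in(410,425,440,450):
        r=least_squares(f,[507,320,505,y2],loss='soft_l1',f_scale=3)
        if best is None or r.cost<best.cost: best=r
    return best.x.round(1),len(P),np.sqrt(np.mean(best.fun**2)).round(2)
E
python3 - <<'E'
from h import *
plan((450,380,260,0))
for n in('scene','side','wrist'):
    im,d,p=cap(n,n+'26.png');W=cloud(d,p)
    try: print(n,two(im,W))
    except Exception as e: print(n,e)
im=cv2.imread('pics/scene26.png');cv2.imwrite('pics/scene26c.png',cv2.resize(im[100:190,210:340],(780,540),interpolation=cv2.INTER_CUBIC))
E
```

```text
t 42.25 pos [379.9 272.9 239.4] psi 7.2 w 72.5 F [ 0.1 -1.5  0.9] q [ 0.51 -0.22  1.85  0.    1.52  0.39]
(450, 380, 260, 0) shift [-0.085, 0.389, 0.331] turn [0.161, -0.01, 0.002] rows>=2.6
scene (array([507.6, 316.4, 499.9, 416.4]), 287, np.float64(3.75))
side (array([505.8, 318.2, 499.1, 418.7]), 357, np.float64(3.07))
wrist (array([505.8, 323.2, 498.2, 423.5]), 6596, np.float64(3.21))
```

View pics/wrist26.png

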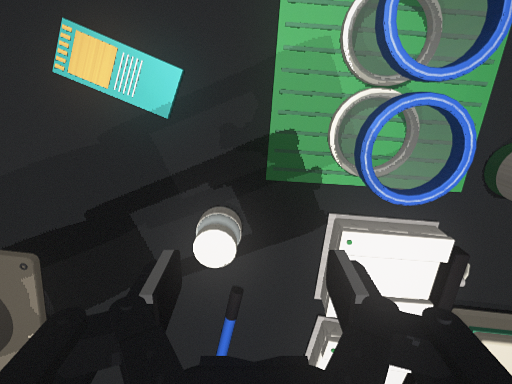

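View pics/scene26c.png

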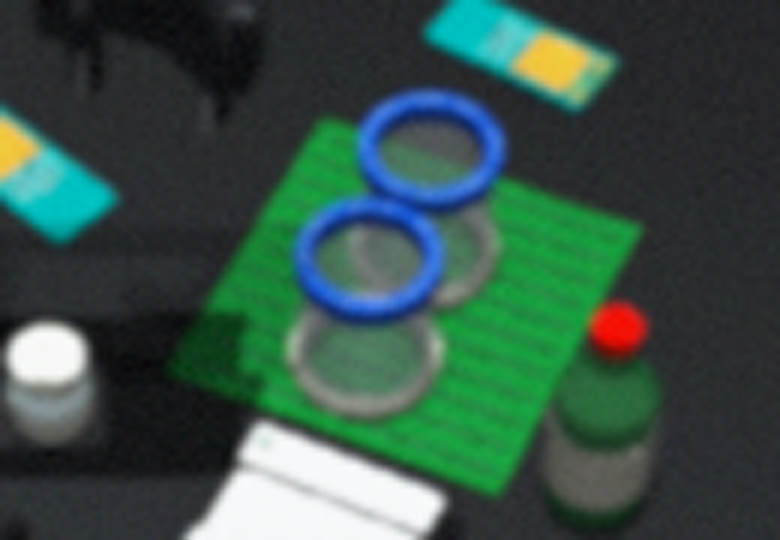

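The far tube was knocked about 30 mm while the arm was away. Its foot now just touches the near one's, with centres 100 mm apart. Both still stand upright with their whole feet on the mat, so I'll leave them and hand in.

```bash
python3 - <<'E'
from h import *
def fixed(n):
    im,d,p=cap(n); W=cloud(d,p); b=np.load(f'/tmp/{n}.npz'); return W,b['W']
V,B=fixed('scene')
for nm,(u,v) in dict(timer=(165,242),tape=(184,214),jar=(218,158),marker=(201,200),beaker=(232,296),spray=(313,156)).items():
    print(nm,np.nanmedian(B[v-2:v+3,u-2:u+3].reshape(-1,3),0).round(),np.nanmedian(V[v-2:v+3,u-2:u+3].reshape(-1,3),0).round())
s=st();print(s['time_s'],s['ft_force'])
print(order.finish_job())
E
```

```text
timer [ 359. -202.   25.] [ 360. -201.   24.]
tape [349. -65.  14.] [348. -67.  14.]
jar [346. 186.  65.] [348. 184.  66.]
marker [370.  19.  13.] [372.  17.  14.]
beaker [ 676. -270.   57.] [ 677. -270.   58.]
spray [690. 291. 167.] [691. 292. 169.]
42.45 [-0.1714545   0.87722001  0.40861763]
the job is handed in; nothing more can be done
None
```

The job is done and handed in at about 42 s of the 210 s allowed; the hand-in reports no verdict.

- **Standby button:** I pressed it first, until it bottomed out at about 16 N after roughly 5.6 mm of travel.
- **Enclosures:** Two were present, and I stood both upright on the green mat.
- **Slides:** Two were present; the middle station was empty. I drew each one about 55 mm forward by pressing on top and gripped it by its edges. After pulling it about 30 mm further I lifted it and laid it film side up in the tray, with the two side by side.

**Last checks:**
- Both slides lie flat, with their tops at 13 mm, at about (437,−388) and (535,−375).
- The tubes stand at about (507,317) and (500,417) with their collars at 113 mm.
- The bystanders are within about 2 mm of where they started, and the gripper was touching nothing.

**What disagreed:**
- The far tube was knocked about 30 mm after I placed it at (507,447), so its foot now just touches the other tube's. Both were still upright and fully on the mat, so I left them.
- The wrist camera read 5–8 mm higher in y than the fixed cameras on several points, so I used values in between.
- The gripper read about 54 mm on the 56 mm wide slides, but both moved with the gripper and were held securely.

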